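# Turn, stack and latch a parts tote

## Task

Stack the blue tote of fittings on the loaded grey tote that stands on the spring leveller: turn it half round, so that its yellow end comes over the grey tote's plain end and it stands on the rim instead of nesting onto the parts, and set its feet gently into the rim saddles. Then press it down on both sides until it sits level and fully home, snapped under both orange catches. Do not drop, slam or force it, do not touch the regulator with it, leave the grey tote in its place on the tray and do not disturb the other things on the bench.

Things in the scene. Friction and masses are not known exactly. Their poses are not given: they have to be found in the camera images.
- upper_tote: blue stack-nest tote to be stacked, 0.3 to 0.45 kg with fittings fixed in it: 214 long (x), 150 wide (y), 90 high, foot 180 x 90. Origin: centre of the underside; +x to its yellow end. On each long side two columns end in feet 20 long (x), 4 thick, at x = +64 and -30, y = 42 to 61; a window over each foot takes a catch. Its own rim catches (x = 12 to 17, y = 50 to 62) stand 3 mm above its rim
- lower_tote: grey tote of the same mould, loose on the tray, 1 kg, loaded: not to be nested into. Origin: centre of the underside; +x to its yellow end. Rim top z = 90. On each long side saddles 12 deep, 23 long, at x = -64 and +30, outer wall at y = 62.5 (play 1.5 mm each way). Stacked: blue yaw = grey yaw + half a turn, origins in line, blue underside 78 above grey's. Both yellow ends on one side: it nests
- yellow_grip (a point): middle of the blue tote's yellow end bar, x = +101.5, y = 0, z = 75 in its frame. The bar is vertical, 11 mm thick along the tote's length (x = 96 to 107), 150 wide, z = 58 to 90, free inside and outside: grip it across its thickness from above
- blue_grip (a point): middle of the blue tote's plain blue end bar, x = -101.5, y = 0, z = 75 in its frame; the same bar
- pad_left (a point): white press pad on the flat rim of the blue tote, 20 x 16 mm, at x = -1, y = +60, z = 90 (top) in its frame: push down here
- pad_right (a point): the other press pad, x = -1, y = -60, z = 90 in the blue tote's frame
- catch_left_nose (a point): sloped nose of the orange spring catch in the grey tote's +y saddle at x = 20.5, y = 56, z = 88 in its frame; the catch rises to z = 93. A foot set down between the saddle walls rests on the nose 9 mm above home; pressed down it pushes the nose back until that snaps over the foot: the force climbs to 4 to 18 N on the pad above it (more if the tote is kept from shifting), then falls off
- catch_right_nose (a point): nose of the same catch on the -y side, x = 20.5, y = -56, z = 88 in the grey tote's frame. It lies under pad_left once the blue tote is turned; the other one under pad_right. Each snaps by itself
- tray: steel tray 216 x 144 mm of the spring leveller that carries the grey tote; origin: centre of its underside, its top 5 mm above, about 42 mm above the bench. It is sprung and sinks up to 22 mm as it is loaded, so that pressing on the totes lowers both
- regulator: white filter regulator with grey knob standing loose in the grey tote, 46 x 46 x 64 mm; origin: centre of its underside
- manifold: aluminium manifold with blue fittings on the bench, 70 x 34 x 38 mm; origin: centre of its underside. Bystander
- switch: white digital pressure switch with a black display on top, 34 x 34 x 53 mm; origin: centre of its underside. Bystander

How it is judged (in metres and radians):
At the end, for the whole second after the job is handed in: Blue tote on the grey one, yellow ends opposite, within 5 mm of centred and 2 mm of fully down (underside 78 mm above the grey tote's), level within 0.03 rad (so both catches have snapped), grey tote upright and within 30 mm of its start, all at rest (z of upper_tote in the frame of lower_tote between 0.076 and 0.08 m and angle between the z axis of upper_tote and the z axis of lower_tote, either way round below 0.03 rad and x of upper_tote in the frame of lower_tote between -0.005 and 0.005 m and y of upper_tote in the frame of lower_tote between -0.005 and 0.005 m and x of yellow_grip in the frame of lower_tote below -0.09 m and angle between lower_tote's own z axis and vertical below 0.03 rad and distance of lower_tote from where it was at the start of the episode below 0.03 m and linear speed of each of upper_tote, lower_tote below 0.02 m/s); the robot touches nothing.
It fails at once if the blue tote is dropped, slammed or pressed on the grey one with more than about 25 N (42 N on the tray, of which the two loaded totes weigh about 17) (contact force between lower_tote and tray above 42 N).
It fails at once if the blue tote bears on the regulator (over 1 N) (contact force between upper_tote and regulator above 1 N).
It fails at once if the grey tote is shoved more than 30 mm (distance of lower_tote from where it was at the start of the episode above 0.03 m).
It fails at once if another thing on the bench is moved more than 20 mm (distance of any of manifold, switch from where it was at the start of the episode above 0.02 m).
It also fails if it takes over 72 s, if anything falls off the work surface, if the arm or the gripper's body presses on something with over 40 N, if the wrist force passes 120 N, or if a joint passes its speed limit or range.

## Robot

A 6-joint arm with a two-finger parallel gripper is mounted at the origin on the work surface. World frame = base frame: x ahead of the robot, y to its left, z up, the work surface at z = 0. Lengths are in mm, angles in rad, forces in N, time in s.
With the tool pointing down it reaches from about 400 to 925 mm from the base axis. Payload 12.5 kg.
Tool frame: the origin (TCP) lies midway between the tips of the shut fingers; the grasp point (between the pads) lies env.grasp_offset behind it (env.grasp_offset is the distance from the TCP to the grasp point, in mm); x points along the fingers, y is the direction in which the jaws open and shut, and the axes are right-handed (so a half turn about x gives the same grasp; the last joint's range is limited). The gripper opens to 95 mm and grips with 3 to 60 N. Pads are 20 mm wide; open, the fingers measure 119 mm over their backs; the gripper's body (75 mm by 180 mm) begins 59 mm behind the grasp point.
Start: joints at [1.158, 0.491, 1.559, -0, 1.092, -0.106], TCP at [188.739, 595.839, 214.661] pointing down, gripper open.
Joint ranges: [-3.1, 3.1], [-0.84, 2.19], [0.05, 2.79], [-1.13, 4.28], [0.06, 2.93], [-2.69, 2.69]. Speed limits (rad/s): [2.22, 2.22, 2.79, 3.14, 3.14, 3.14].

## Interface

Orientations are given as [roll, pitch, yaw] about the fixed x, y, z axes, in that order (R = Rz(yaw) Ry(pitch) Rx(roll)).
In Python, from cell import env gives the robot as it stands.
- The arm moves only by the tool apply_moves, never from a script. Its arguments are lists of equal length, an entry for each row: "offset": the shift along the world's x, y, z in units of 25 mm (1.0 is 25 mm), a list of three; "yaw": the turn about the world's z in units of 6 degrees (1.0 is 6 degrees); "jaw": the closure, from -1 (fully open) to 1 (shut), so that 0 is half open. A call has 1 to 20 rows; each row is the pose to reach, as a shift and turn from the pose measured when the call began; what a row does not reach only later rows make up. A row lasts 1/8 s, in which the tool goes at most 62.5 mm and 10.7 degrees, less where a joint would pass 70% of its speed; a pose out of reach is approached as far as the arm can. A call with a gripper value outside its range is refused whole. The fingers move at their own pace and stop on an object; the grip force is fixed at half the most. Time passes only in rows, so rows that repeat a pose let the fingers close. It gives the time, the measured TCP pose, the force and the opening at its end, in the units of the state.
- env.state(): the state, without advancing time (a new reading comes with each control period).
- env.read_camera(name): name is "scene" or "top"; returns a dict with "frame" (384x512x3 uint8, red, green, blue), "fx", "fy", "cx", "cy" (pixels), "xyz" and "rotation" of the camera in the world. Camera axes: x right, y down, z forward; pixel columns grow to the right and rows downward; lengths in mm; the calibration is good to about 2 mm. A picture is of the moment at which its call begins. There is no depth.
- env.job_done(): hands the job in, once; it reports no verdict.
The state is a dict: "t": time; "joints": joint angles; "qvel": joint speeds; "tau": joint torques, N m; "eef_pos": TCP position; "tcp_rot": TCP orientation; "ft_force": force on the tool from outside, world axes, zero at the start; "moment": the same for the moment, N m; "opening": opening from 0.0 (shut) to 1.0 (fully open).
Only numpy, scipy, OpenCV 4.12 (cv2) and the standard library are available. Lean on these libraries where they do the work, as an engineer would, in place of code of your own. Each camera call takes 0.05 s, during which the arm holds its last target.

## Working session

There is one attempt and no reset: what is moved stays moved. The work goes in short steps, Python scripts to look and compute and a tool call to move; the robot and the scene stay as the last step left them, time stands still between calls to the robot, and variables do not carry over. Pictures are saved under pics/ and viewed, and the job is handed in when it is done.

Besides the shell and the picture viewer there is one more tool, called after "Emit:" as a command line: name --pt "numbers of a row" for each row, then --argument value for the rest. apply_moves: Moves the arm, as the interface text tells. Its arguments: {"type":"object","properties":{"offset":{"type":"array"},"yaw":{"type":"array"},"jaw":{"type":"array"}},"required":["offset","yaw","jaw"]}

```bash
ls; mkdir -p pics
python3 - <<'E'
from cell import env
import cv2
for n in("scene","top"):
    c=env.read_camera(n); cv2.imwrite(f"pics/{n}0.png",c["frame"][:,:,::-1]); print(n,{k:v for k,v in c.items() if k!="frame"})
print(env.state(), env.grasp_offset)
E
```

```text
pics
scene {'fx': 468.14158793112017, 'fy': 468.14158793112017, 'cx': 258.50774126294044, 'cy': 193.03948094313847, 'xyz': array([1186.81387424,  121.81035253,  890.66691374]), 'rotation': array([-2.5164922 , -0.01029791,  1.81907641])}
top {'fx': 366.9879957506184, 'fy': 366.9879957506184, 'cx': 247.57023928170955, 'cy': 191.09017665498166, 'xyz': array([478.27303682,   9.17074069, 968.61240913]), 'rotation': array([-2.96476364, -0.01836108, -1.56369472])}
{'t': 0.1, 'joints': array([ 1.15837083e+00,  4.91483603e-01,  1.55939595e+00, -2.55454967e-05,
        1.09169741e+00, -1.05597256e-01]), 'qvel': array([-0.00069909, -0.00101091, -0.00180651, -0.00127466,  0.00035306,
        0.0008034 ]), 'tau': array([ 1.96994348e-03, -6.13629270e+01, -2.58608419e+01,  6.93872804e-02,
        4.70431626e-02, -8.06372782e-05]), 'eef_pos': array([188.66728736, 595.61423197, 214.12735979]), 'tcp_rot': array([-1.65337875,  1.56981176, -1.96019521]), 'ft_force': array([ 0.93619898, -0.45829712,  0.02532522]), 'moment': array([-0.00106029,  0.0266488 ,  0.01259224]), 'opening': 0.9975364122281828} 18.8
```

View pics/scene0.png

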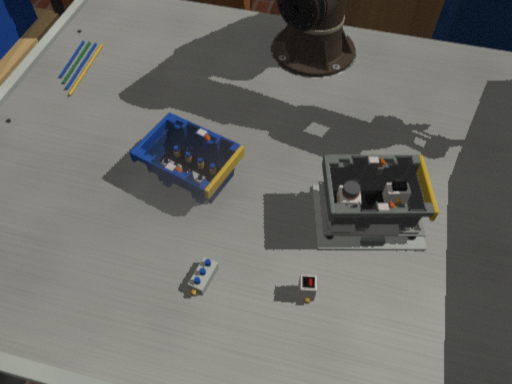

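View pics/top0.png

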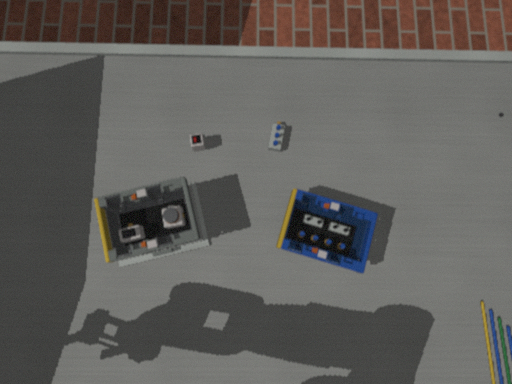

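Run:
```python
import cv2
a=cv2.imread("pics/scene0.png"); b=cv2.imread("pics/top0.png")
def crop(im,x,y,w,h,n): cv2.imwrite(n,cv2.resize(im[y:y+h,x:x+w],None,fx=6,fy=6,interpolation=cv2.INTER_CUBIC))
crop(a,125,108,130,96,"pics/sb.png"); crop(a,308,145,133,100,"pics/sg.png")
crop(b,270,180,130,98,"pics/tb.png"); crop(b,88,170,130,100,"pics/tg.png")
```

```text
(no output)
```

View pics/sb.png

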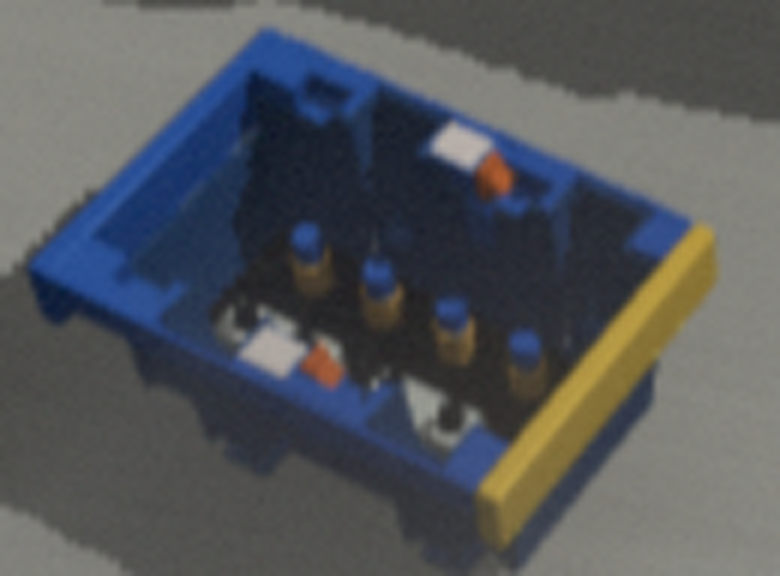

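View pics/sg.png

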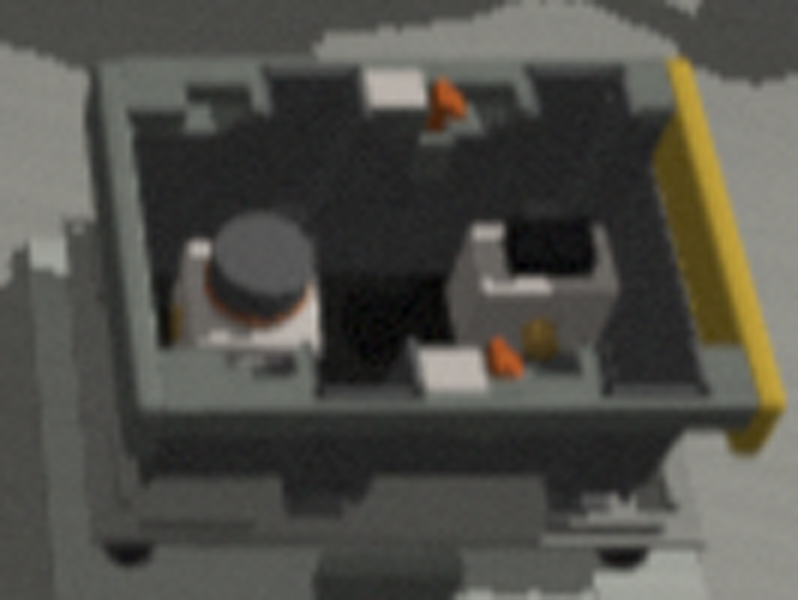

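View pics/tb.png

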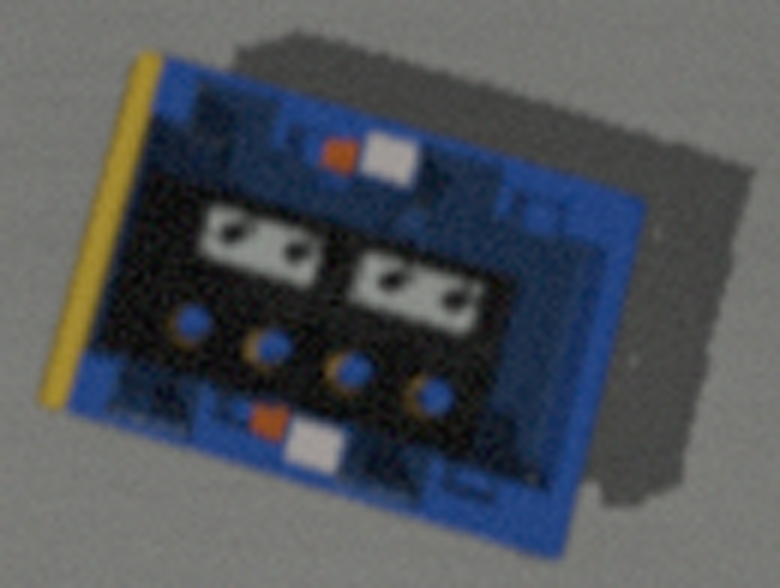

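View pics/tg.png

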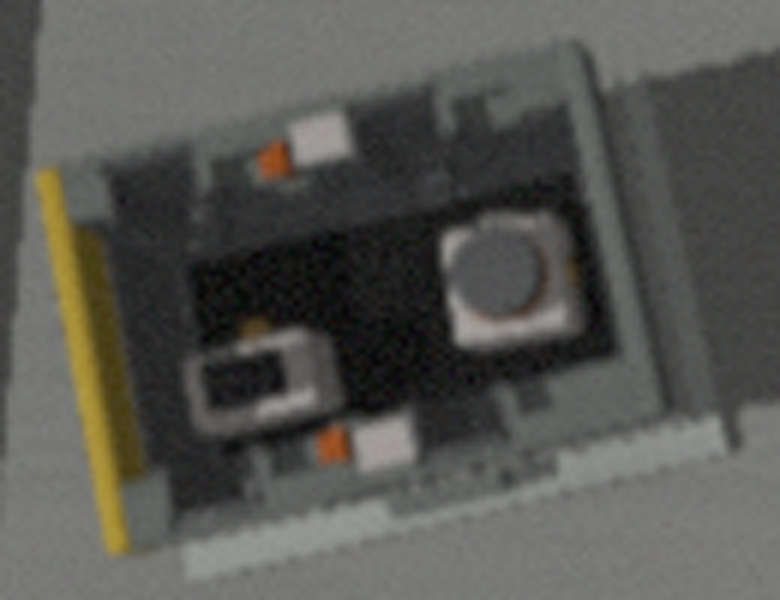

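```bash
cat > h.py <<'E'
import numpy as np
from scipy.spatial.transform import Rotation as Ro
from scipy.optimize import least_squares
K={"scene":(468.14158793,258.50774126,193.03948094,[1186.81387424,121.81035253,890.66691374],[-2.5164922,-0.01029791,1.81907641]),
"top":(366.98799575,247.57023928,191.09017665,[478.27303682,9.17074069,968.61240913],[-2.96476364,-0.01836108,-1.56369472])}
def proj(n,P):
    f,cx,cy,t,r=K[n]; R=Ro.from_euler('xyz',r).as_matrix()
    q=(np.atleast_2d(P)-t)@R; return np.c_[f*q[:,0]/q[:,2]+cx,f*q[:,1]/q[:,2]+cy]
def unz(p,off): return (np.array(p,float)+.5)/6-.5+np.array(off)
M=np.array([[107,75,90],[107,-75,90],[-107,75,90],[-107,-75,90],[-1,60,90],[-1,-60,90]],float)
def T(p,M=M): 
    c,s=np.cos(p[3]),np.sin(p[3]); return M@np.array([[c,-s,0],[s,c,0],[0,0,1]]).T+p[:3]
def fit(obs,p0,M=M):
    f=lambda p:np.concatenate([(proj(n,T(p,M))-o).ravel() for n,o in obs.items()])
    return least_squares(f,p0,loss='soft_l1'),f
E
python3 - <<'E'
from h import *
b={"top":unz([(40,405),(140,53),(562,558),(648,203),(315,447),(390,158)],(270,180)),
"scene":unz([(714,236),(498,497),(265,28),(33,262),(462,146),(272,352)],(125,108))}
g={"top":unz([(112,550),(40,172),(660,412),(573,42),(385,442),(320,137)],(88,170)),
"scene":unz([(688,62),(783,405),(97,65),(143,408),(393,88),(452,370)],(308,145))}
for o,p0 in((b,[400,-200,0,1.3]),(g,[400,250,42,1.7])):
  for ob in (o,{"top":o["top"]},{"scene":o["scene"]}):
    r,f=fit(ob,p0); print(r.x.round(3)); 
  r,f=fit(o,p0);print(f(r.x).reshape(-1,2).round(1).tolist())
E
```

```text
[ 543.331 -199.99    -4.078    1.286]
[ 543.74  -200.249   -7.649    1.289]
[ 532.749 -205.613  -16.904    1.284]
[[0.4, -0.0], [0.5, -0.6], [0.4, 0.9], [0.4, -0.4], [-0.1, 0.1], [-0.2, 0.4], [1.0, -0.9], [0.0, 1.1], [0.4, -0.6], [-1.2, 0.8], [0.2, 0.3], [0.9, 0.2]]
[563.425 226.023  38.599  -4.451]
[565.606 231.792  20.81    1.829]
[552.793 227.282  25.756   1.833]
[[-0.4, 1.2], [-0.6, -0.1], [1.8, 0.1], [1.6, -0.9], [0.3, 0.4], [0.3, 0.5], [0.5, -0.6], [1.4, 0.7], [-0.5, -0.8], [-1.0, 0.7], [0.6, 0.6], [0.3, 0.4]]
```

```bash
cat > m.py <<'E'
from h import *
import cv2
def grab(n,k=6):
    from cell import env
    return np.mean([env.read_camera(n)["frame"].astype(float) for _ in range(k)],0)
def pad(im,u,v,w=9):
    """soft centroid of the white blob near u,v on a 4x upsampled patch"""
    u0,v0=int(round(u))-w,int(round(v))-w
    p=im[v0:v0+2*w+1,u0:u0+2*w+1].astype(np.float32)
    S=8; p=cv2.resize(p,None,fx=S,fy=S,interpolation=cv2.INTER_CUBIC)
    mn=p.min(2); c=int((w+.5)*S)
    hi=np.percentile(mn[c-S:c+S,c-S:c+S],60); lo=np.percentile(mn,30)
    m=(mn>(hi+lo)/2).astype(np.uint8)
    n,l,st,ce=cv2.connectedComponentsWithStats(m)
    cu=((u-u0)+.5)*S;cv=((v-v0)+.5)*S
    lab=l[int(cv),int(cu)]
    if lab==0: return None
    return (ce[lab][0]+.5)/S-.5+u0,(ce[lab][1]+.5)/S-.5+v0,st[lab][4]/S/S
E
python3 - <<'E'
from m import *
from cell import env
ims={n:grab(n) for n in K}; np.savez("im0.npz",**ims)
B={"top":unz([(315,447),(390,158)],(270,180)),"scene":unz([(462,146),(272,352)],(125,108))}
G={"top":unz([(385,442),(320,137)],(88,170)),"scene":unz([(393,88),(452,370)],(308,145))}
for nm,D in(("B",B),("G",G)):
  for n in D: print(nm,n,[pad(ims[n],*q) for q in D[n]])
s=env.state(); R=Ro.from_euler('xyz',s["tcp_rot"]).as_matrix(); print(R.round(3),s["t"])
from h import *
for n in K:
  im=ims[n][:,:,::-1]
  for nm,x,y in ((("b",125,108),("g",308,145)) if n=="scene" else (("b",270,180),("g",88,170))):
    cv2.imwrite(f"pics/{n}{nm}_av.png",cv2.resize(im[y:y+100,x:x+133],None,fx=6,fy=6,interpolation=cv2.INTER_CUBIC).clip(0,255)*1.0)
E
```

```text
B top [(np.float64(321.84485562656926), np.float64(253.84377139922393), np.float64(68.453125)), (np.float64(334.36933470673773), np.float64(205.86348763936016), np.float64(64.46875))]
B scene [(np.float64(201.56882583604616), np.float64(131.8124260136135), np.float64(52.796875)), (np.float64(170.30634124087592), np.float64(165.60410013686132), np.float64(68.5))]
G top [(np.float64(151.53737249384454), np.float64(244.0247098135772), np.float64(88.84375)), (np.float64(140.66991494468795), np.float64(192.34696566478814), np.float64(74.859375))]
G scene [(np.float64(373.42130881557597), np.float64(155.06585767081305), np.float64(173.34375)), (np.float64(383.21573942410237), np.float64(206.71525062211163), np.float64(87.90625))]
[[ 0.     0.302  0.953]
 [ 0.     0.953 -0.302]
 [-1.     0.    -0.   ]] 0.7[ WARN:0@10.422] global loadsave.cpp:1063 imwrite_ Unsupported depth image for selected encoder is fallbacked to CV_8U.
```

View pics/topg_av.png

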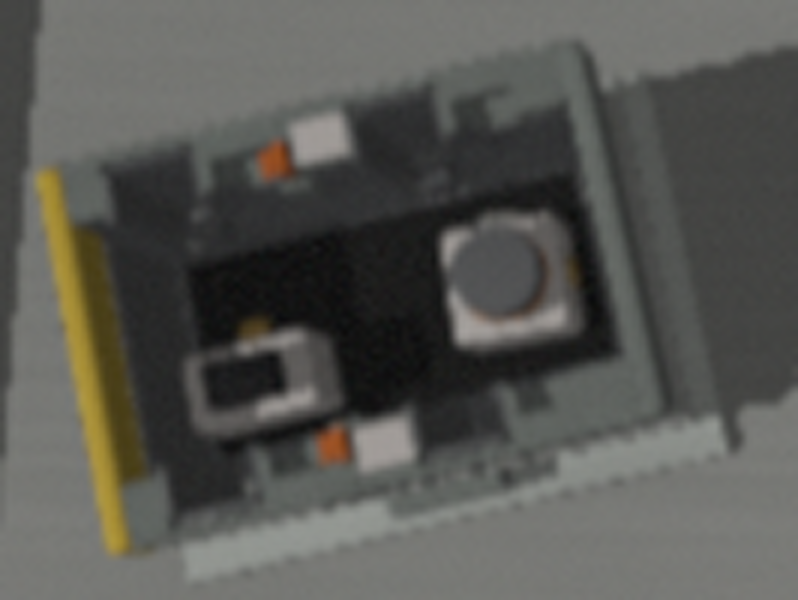

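View pics/sceneg_av.png

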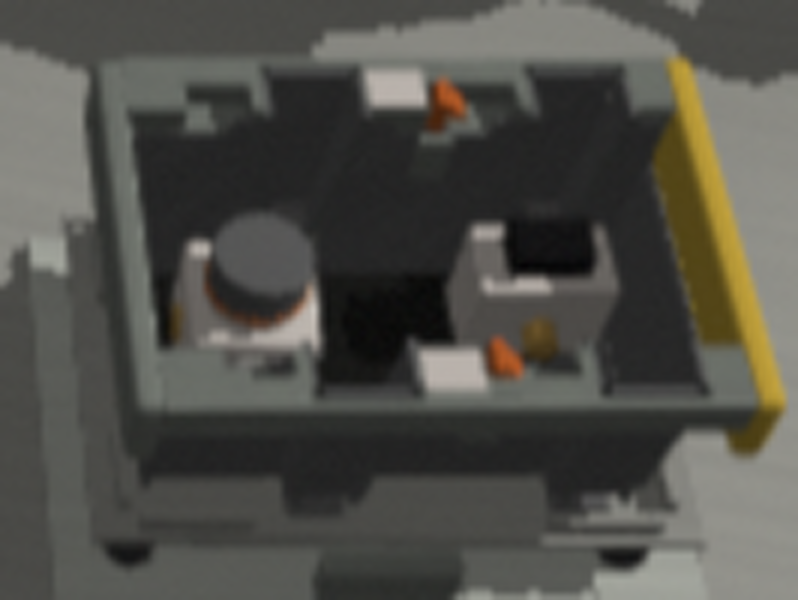

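```bash
sed -i 's/def pad(im,u,v,w=9)/def pad(im,u,v,w=9,fr=.5)/; s/mn>(hi+lo)\/2/mn>lo+fr*(hi-lo)/' m.py
python3 - <<'E'
from m import *
ims=np.load("im0.npz")
B={"top":unz([(315,447),(390,158)],(270,180)),"scene":unz([(462,146),(272,352)],(125,108))}
G={"top":unz([(385,442),(320,137)],(88,170)),"scene":unz([(393,88),(452,370)],(308,145))}
for nm,D in(("B",B),("G",G)):
  for n in D:
    for fr in(.5,.65,.75): print(nm,n,fr,[np.round(pad(ims[n],*q,fr=fr),2).tolist() for q in D[n]])
E
```

```text
B top 0.5 [[321.84, 253.84, 68.45], [334.37, 205.86, 64.47]]
B top 0.65 [[321.87, 253.88, 58.19], [334.43, 205.87, 54.59]]
B top 0.75 [[321.88, 253.89, 51.78], [334.44, 205.86, 48.22]]
B scene 0.5 [[201.57, 131.81, 52.8], [170.31, 165.6, 68.5]]
B scene 0.65 [[201.51, 131.79, 45.09], [170.27, 165.7, 58.58]]
B scene 0.75 [[201.47, 131.78, 40.22], [170.24, 165.78, 51.98]]
G top 0.5 [[151.54, 244.02, 88.84], [140.67, 192.35, 74.86]]
G top 0.65 [[151.49, 243.79, 70.67], [140.69, 192.47, 61.55]]
G top 0.75 [[151.45, 243.75, 61.03], [140.69, 192.53, 53.27]]
G scene 0.5 [[373.42, 155.07, 173.34], [383.22, 206.72, 87.91]]
G scene 0.65 [[373.45, 158.98, 58.91], [383.14, 206.42, 70.67]]
G scene 0.75 [[373.48, 159.07, 50.78], [383.1, 206.3, 62.02]]
```

```bash
cat > joint.py <<'E'
from m import *
b={"top":unz([(40,405),(140,53),(562,558),(648,203),(0,0),(0,0)],(270,180)),
"scene":unz([(714,236),(498,497),(265,28),(33,262),(0,0),(0,0)],(125,108))}
g={"top":unz([(112,550),(40,172),(660,412),(573,42),(0,0),(0,0)],(88,170)),
"scene":unz([(688,62),(783,405),(97,65),(143,408),(0,0),(0,0)],(308,145))}
b["top"][4:]=[(321.87,253.88),(334.43,205.87)]; b["scene"][4:]=[(201.51,131.79),(170.27,165.70)]
g["top"][4:]=[(151.47,243.77),(140.69,192.5)]; g["scene"][4:]=[(373.46,159.0),(383.12,206.4)]
W=np.array([.7]*4+[.15]*2)[:,None]
def cproj(n,P,c):
    f,cx,cy,t,r=K[n]; R=Ro.from_euler('xyz',r).as_matrix()@Ro.from_rotvec(c[3:]/1000).as_matrix()
    q=(P-np.array(t)-c[:3])@R; return np.c_[f*q[:,0]/q[:,2]+cx,f*q[:,1]/q[:,2]+cy]
def res(v):
    pb=np.array([v[0],v[1],0,v[2]]); pg=v[3:7]; C={"top":v[7:13],"scene":v[13:19]}
    o=[]
    for D,p in((b,pb),(g,pg)):
        for n in D: o.append(((cproj(n,T(p),C[n])-D[n])/W).ravel())
    return np.concatenate(o+[v[7:]/np.tile([1.5]*3+[2]*3,2)])
E
python3 - <<'E'
from joint import *
r=least_squares(res,[543,-200,1.286,563,226,38,1.83]+[0]*12,loss='soft_l1'); v=r.x
J=r.jac; cov=np.linalg.inv(J.T@J)
np.save("v.npy",v); print(v.round(3)); print(np.sqrt(np.diag(cov))[:7].round(3)); print(res(v)[:48].reshape(-1,2).round(1).tolist())
E
```

```text
[ 5.43197e+02 -1.99622e+02  1.28400e+00  5.62707e+02  2.26181e+02
  4.10850e+01  1.83200e+00 -3.51000e-01 -2.83000e-01  5.47000e-01
 -4.76000e-01  3.53000e-01 -2.05000e-01  3.51000e-01  2.83000e-01
  8.99000e-01  1.09400e+00  7.03000e-01  4.20000e-02]
[1.804 1.855 0.003 1.827 1.757 1.615 0.003]
[[0.2, -0.6], [0.6, -1.7], [0.5, 1.1], [0.8, -1.0], [-0.3, 0.1], [-0.0, 0.2], [1.1, -2.0], [-0.7, 0.9], [0.1, -1.7], [-2.5, 0.2], [-0.1, -0.9], [0.3, 1.1], [-1.6, 1.7], [-1.9, -0.4], [2.0, -0.0], [1.6, -1.6], [0.1, -1.0], [-0.1, 1.6], [0.5, -1.3], [1.8, 0.4], [-1.0, -1.6], [-1.7, 0.4], [0.4, 3.4], [-0.3, -0.9]]
```

Emit:
apply_moves --pt "1.4 -1.3 0" --pt "2.8 -2.6 0" --pt "4.2 -3.9 0" --pt "5.6 -5.2 0" --pt "7 -6.5 0" --pt "8.4 -7.8 0" --pt "9.8 -9.1 0" --pt "11.2 -10.4 0" --pt "12.4 -11.8 0" --pt "12.5 -14 0" --pt "12.6 -16.2 0" --pt "12.6 -18.4 0" --pt "12.7 -20.6 0" --pt "12.7 -22.8 0" --pt "12.8 -25 0" --pt "12.8 -27.2 0" --pt "12.9 -29.4 0" --pt "12.9 -31.6 0" --pt "13 -33.8 0" --pt "13.03 -35.7 0" --yaw '[0,0,0,0,0,0,0,0,0,0,0,0,0,0,0.19,0.19,0.19,0.19,0.19,0.19]' --jaw '[0.05,0.05,0.05,0.05,0.05,0.05,0.05,0.05,0.05,0.05,0.05,0.05,0.05,0.05,0.05,0.05,0.05,0.05,0.05,0.05]'

```text
t: 3.2
eef_pos: [514.3, -298.8, 214.7]
tcp_rot: [0.011, 1.57, -0.277]
ft_force: [0.8, 0.9, -0.6]
opening: 0.473
```

```bash
cat > st.py <<'E'
from m import *
from cell import env
def st():
    s=env.state(); R=Ro.from_euler('xyz',s["tcp_rot"]).as_matrix()
    print("t",round(s["t"],2),"pos",s["eef_pos"].round(1),"phi",round(float(np.arctan2(R[1,1],R[0,1])),4),"F",s["ft_force"].round(1),"M",s["moment"].round(2),"open",round(s["opening"],3),"q",s["joints"].round(2))
    return s
def snap(n,name,x=None,y=None,w=133,h=100):
    f=env.read_camera(n)["frame"][:,:,::-1]
    if x is not None: f=cv2.resize(f[y:y+h,x:x+w],None,fx=6,fy=6,interpolation=cv2.INTER_CUBIC)
    cv2.imwrite("pics/"+name,f)
E
python3 -c "
from st import *
st(); snap('scene','s1.png'); snap('top','t1.png')"
```

```text
t 3.2 pos [ 514.3 -298.8  214.7] phi 1.2833 F [ 0.8  0.9 -0.6] M [0.04 0.   0.05] open 0.473 q [-0.64  0.45  1.64  0.    1.06 -1.92]
```

View pics/s1.png

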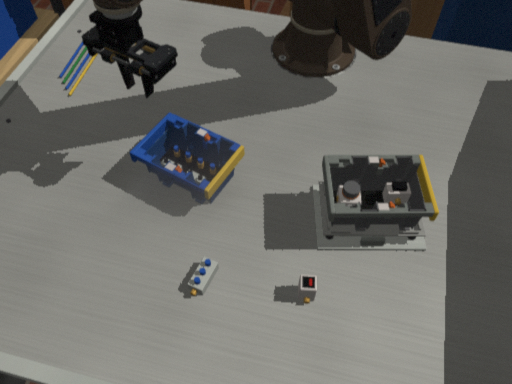

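View pics/t1.png

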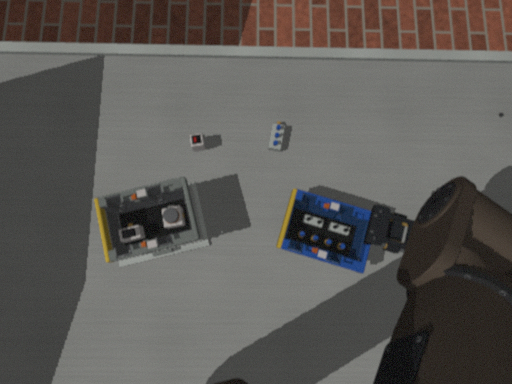

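```bash
python3 -c "
from st import *
for p in ((514.3,-298.8,214.7),(514.5,-296.9,90)):
  print(proj('scene',p),proj('top',p))"
```

```text
[[140.3412054   89.58072521]] [[390.90925219 239.92829892]]
[[151.49339876 130.76212209]] [[369.07865399 242.18229872]]
```

Emit:
apply_moves --pt "0 0.08 -1" --pt "0 0.08 -2" --pt "0 0.08 -3" --pt "0 0.08 -4" --pt "0 0.08 -4.7" --pt "0 0.08 -5.3" --pt "0 0.08 -5.8" --pt "0 0.08 -6.2" --pt "0 0.08 -6.3" --pt "0 0.08 -6.3" --yaw '[0,0,0,0,0,0,0,0,0,0]' --jaw '[0.05,0.05,0.05,0.05,0.05,0.05,0.05,0.05,0.05,0.05]'

```text
t: 4.55
eef_pos: [514.3, -298.8, 56.9]
tcp_rot: [-0.789, 1.57, -1.08]
ft_force: [-0.4, 0.7, -0.7]
opening: 0.475
```

```bash
python3 -c "
from st import *
st(); snap('scene','s2.png',90,60)"
```

```text
t 4.55 pos [ 514.3 -298.8   56.9] phi 1.2803 F [-0.4  0.7 -0.7] M [-0.02  0.02  0.03] open 0.475 q [-0.64  0.64  1.78 -0.    0.72 -1.92]
```

View pics/s2.png

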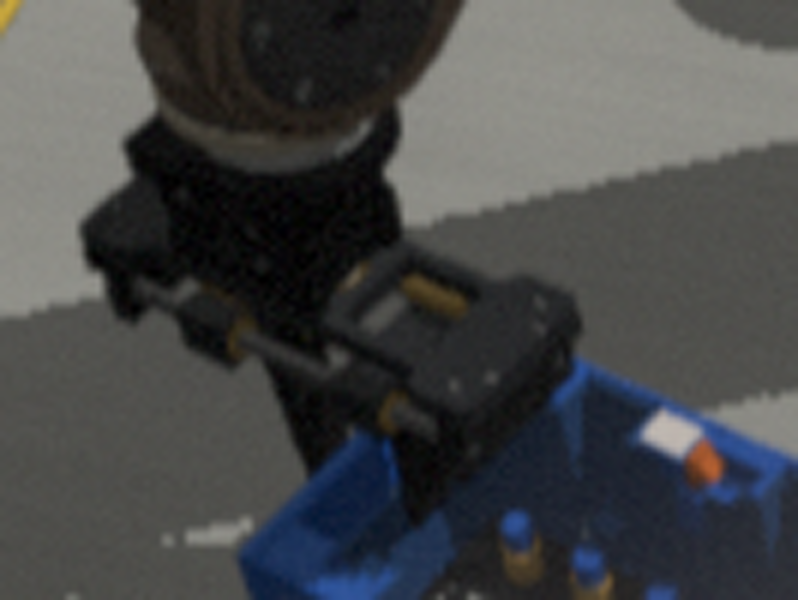

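Emit:
apply_moves --pt "0 0 0" --pt "0 0 0" --pt "0 0 0" --pt "0 0 0" --pt "0 0 0" --pt "0 0 0" --pt "0 0 0" --pt "0 0 0" --yaw '[0,0,0,0,0,0,0,0]' --jaw '[0.3,0.5,0.7,1,1,1,1,1]'

```text
t: 5.6
eef_pos: [514.4, -298.7, 57.2]
tcp_rot: [-0.599, 1.57, -0.89]
ft_force: [-0.9, 2.3, 5.6]
opening: 0.143
```

Emit:
apply_moves --pt "0 0 0.2" --pt "0 0 0.5" --pt "0 0 1" --pt "0 0 1.6" --pt "0 0 2.2" --pt "0 0 3" --pt "0 0 3.8" --pt "0 0 4.6" --pt "0 0 5.4" --pt "0 0 6.2" --pt "0 0 7" --pt "0 0 7.6" --pt "0 0 8" --pt "0 0 8" --yaw '[0,0,0,0,0,0,0,0,0,0,0,0,0,0]' --jaw '[1,1,1,1,1,1,1,1,1,1,1,1,1,1]'

```text
t: 7.35
eef_pos: [514.4, -298.8, 257.8]
tcp_rot: [-0.492, 1.569, -0.783]
ft_force: [-0.0, -1.1, -4.9]
opening: 0.14
```

```bash
python3 -c "
from st import *
st(); snap('scene','s3.png')"
```

```text
t 7.35 pos [ 514.4 -298.8  257.8] phi 1.2803 F [-0.  -1.1 -4.9] M [-0.36  0.15  0.04] open 0.14 q [-0.64  0.41  1.58 -0.    1.15 -1.92]
```

View pics/s3.png

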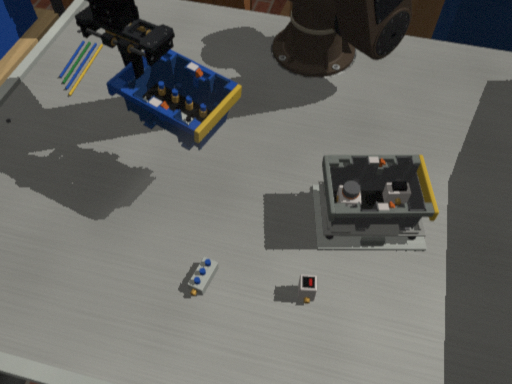

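Emit:
apply_moves --pt "0.2 0.3 0" --pt "0.4 0.9 0" --pt "0.6 1.7 0" --pt "0.8 2.6 0" --pt "1.0 3.6 0" --pt "1.2 4.6 0" --pt "1.4 5.6 0" --pt "1.5 6.6 0" --pt "1.6 7.6 0" --pt "1.7 8.6 0" --pt "1.8 9.6 0" --pt "1.9 10.6 0" --pt "2 11.6 0" --pt "2 12.6 0" --pt "2 13.6 0" --pt "2 14.6 0" --pt "2 15.6 0" --pt "1.9 16.6 0" --pt "1.8 17.5 0" --pt "1.7 18 0" --yaw '[-0.3,-0.9,-1.7,-2.6,-3.6,-4.6,-5.6,-6.6,-7.6,-8.6,-9.6,-10.6,-11.6,-12.6,-13.6,-14.6,-15.6,-16.6,-17.4,-17.8]' --jaw '[1,1,1,1,1,1,1,1,1,1,1,1,1,1,1,1,1,1,1,1]'

```text
t: 9.9
eef_pos: [556.0, 152.5, 255.9]
tcp_rot: [-1.001, 1.567, 3.127]
ft_force: [0.8, -0.3, -3.8]
opening: 0.139
```

```bash
python3 -c "
from st import *
s=st(); print((np.array([536.5,324.3])-s['eef_pos'][:2])/25)"
```

```text
t 9.9 pos [556.  152.5 255.9] phi -0.5852 F [ 0.8 -0.3 -3.8] M [0.1  0.49 0.01] open 0.139 q [0.15 0.38 1.62 0.   1.14 0.74]
[-0.77945317  6.87240289]
```

Emit:
apply_moves --pt "-0.1 0.7 0" --pt "-0.2 1.5 0" --pt "-0.3 2.4 0" --pt "-0.4 3.3 0" --pt "-0.5 4.2 0" --pt "-0.6 5.1 0" --pt "-0.7 5.9 0" --pt "-0.75 6.5 0" --pt "-0.78 6.8 0" --pt "-0.78 6.87 0" --pt "-0.78 6.87 0" --pt "-0.78 6.87 0" --yaw '[-0.7,-1.5,-2.4,-3.3,-4.2,-5.1,-5.9,-6.5,-6.8,-6.92,-6.92,-6.92]' --jaw '[1,1,1,1,1,1,1,1,1,1,1,1]'

```text
t: 11.4
eef_pos: [536.5, 323.9, 255.7]
tcp_rot: [-0.92, 1.567, 2.483]
ft_force: [0.4, -0.8, -4.4]
opening: 0.14
```

```bash
python3 -c "
from st import *
s=st(); snap('scene','s4.png'); snap('top','t4.png')"
```

```text
t 11.4 pos [536.5 323.9 255.7] phi -1.3098 F [ 0.4 -0.8 -4.4] M [0.28 0.25 0.01] open 0.14 q [0.44 0.46 1.5  0.   1.18 1.74]
```

View pics/s4.png

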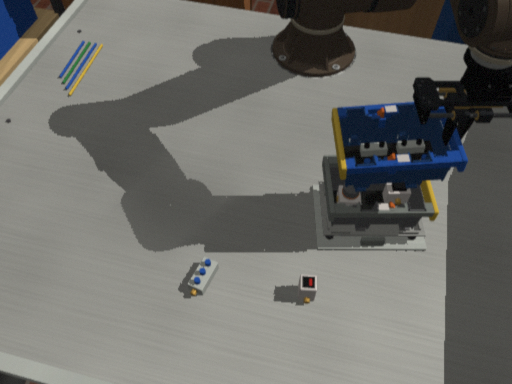

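View pics/t4.png

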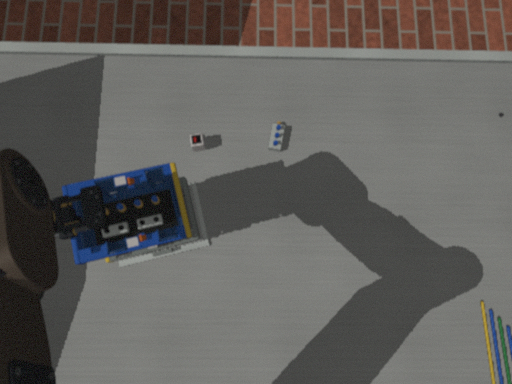

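Emit:
apply_moves --pt "0 0 -0.4" --pt "0 0 -0.8" --pt "0 0 -1.2" --pt "0 0 -1.6" --pt "0 0 -2.0" --pt "0 0 -2.2" --pt "0 0 -2.3" --pt "0 0 -2.3" --yaw '[0,0,0,0,0,0,0,0]' --jaw '[1,1,1,1,1,1,1,1]'

```text
t: 12.5
eef_pos: [536.8, 324.0, 198.8]
tcp_rot: [-1.199, 1.568, 2.204]
ft_force: [0.0, 1.6, -0.2]
opening: 0.141
```

Run:
```python
from st import *
s=st(); ims={n:grab(n,5) for n in K}; np.savez("im5.npz",**ims)
cv2.imwrite("pics/s5.png",cv2.resize(ims["scene"][100:230,310:480,::-1].clip(0,255).astype(np.uint8),None,fx=4.6,fy=4.6,interpolation=cv2.INTER_CUBIC))
cv2.imwrite("pics/t5.png",cv2.resize(ims["top"][150:275,50:215,::-1].clip(0,255).astype(np.uint8),None,fx=4.6,fy=4.6,interpolation=cv2.INTER_CUBIC))
```

```text
t 12.5 pos [536.8 324.  198.8] phi -1.3098 F [ 0.   1.6 -0.2] M [-0.1   0.15  0.01] open 0.141 q [0.44 0.51 1.57 0.   1.06 1.74]
```

View pics/s5.png

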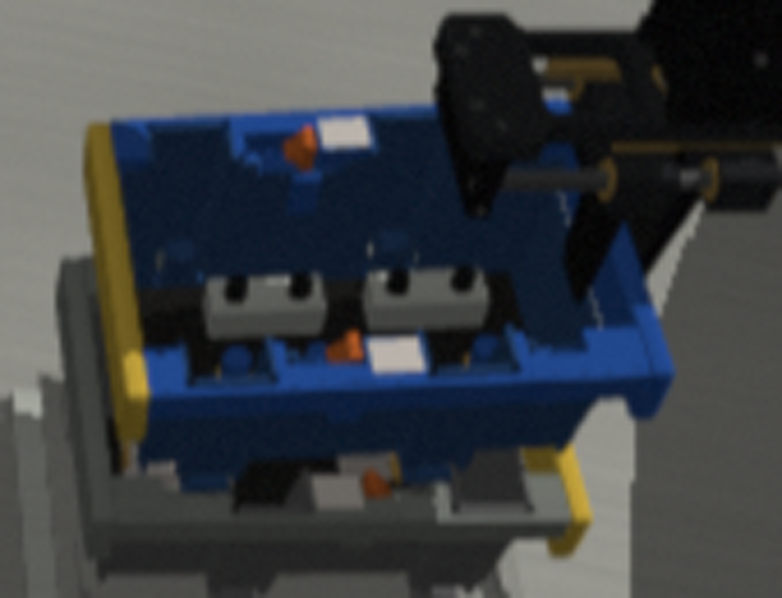

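View pics/t5.png

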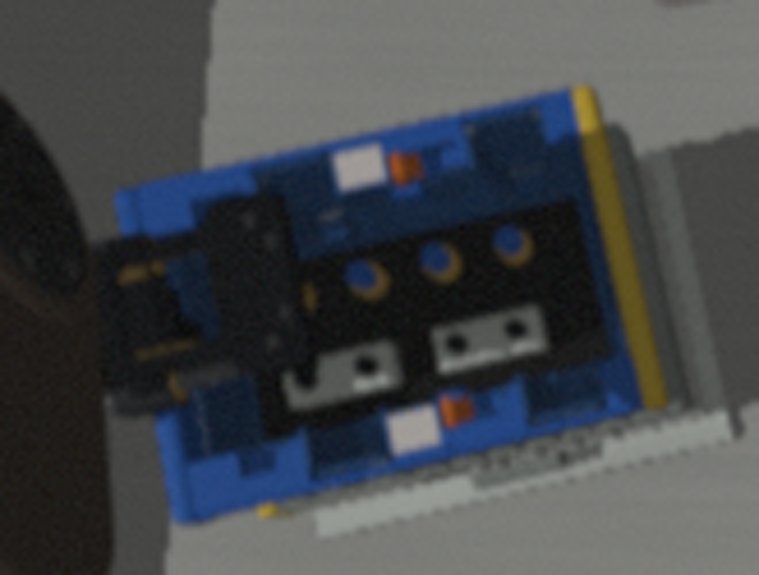

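Run:
```python
from st import *
s=st(); ims=np.load("im5.npz")
z=lambda p,o:((np.array(p)+.5)/4.6-.5+np.array(o))
Tn=[z((358,167),(50,150)),z((413,428),(50,150))]; Sn=[z((345,133),(310,100)),z((396,355),(310,100))]
for n,q in(("top",Tn),("scene",Sn)):
  print(n,[[np.round(pad(ims[n],*c,fr=f),2).tolist() for f in(.5,.65,.75)] for c in q])
```

```text
t 13.0 pos [536.6 324.  198.5] phi -1.31 F [-0.6  0.9  0. ] M [0.01 0.12 0.01] open 0.14 q [0.44 0.51 1.57 0.   1.06 1.74]
top [[[127.76, 185.82, 89.72], [127.72, 185.82, 78.06], [127.71, 185.82, 70.31]], [[139.52, 243.0, 95.33], [139.51, 243.01, 83.67], [139.52, 243.0, 75.84]]]
scene [[[384.36, 128.28, 73.16], [384.4, 128.28, 63.59], [384.44, 128.29, 57.34]], [[395.63, 176.74, 89.88], [395.63, 176.72, 80.44], [395.66, 176.73, 74.25]]]
```

```bash
cat > joint2.py <<'E'
from joint import *
p2={"top":np.array([(139.51,243.0),(127.72,185.82)])[::-1],"scene":np.array([(384.4,128.28),(395.63,176.72)])}
# blue turned: pad_left(+y) : yaw~-1.31 -> +y dir=(.966,.257) => +x world (image up in top; down in scene)
p2={"top":np.array([(127.72,185.82),(139.51,243.0)]),"scene":np.array([(395.63,176.72),(384.4,128.28)])}
P=M[4:]
def res2(v,z2):
    C={"top":v[7:13],"scene":v[13:19]}; b2=v[19:25] # x y z yaw roll pitch
    R=Ro.from_euler('ZYX',[b2[3],b2[5],b2[4]]).as_matrix()
    o=[res(v[:19])]
    for n in p2: o.append(((cproj(n,P@R.T+b2[:3],C[n])-p2[n])/.15).ravel())
    gr=R@np.array([-101.5,0,75])+b2[:3]
    o.append((gr-np.array([536.6,324.0,198.5+18.8-.2+z2]))/[.5,.5,1]); o.append([(b2[3]+1.31)/.004,b2[4]/.01,b2[5]/.01])
    g1=np.array([v[0]-101.5*np.cos(v[2]),v[1]-101.5*np.sin(v[2])])
    o.append((g1-[514.4,-298.75])/[1.5,1.5])
    return np.concatenate(o)
def solve(z2=0):
    r=least_squares(res2,list(np.load("v.npy"))+[562,226,141,-1.31,0,0],args=(z2,),loss='soft_l1'); return r
E
python3 - <<'E'
from joint2 import *
r=solve(); v=r.x; cov=np.linalg.inv(r.jac.T@r.jac); sd=np.sqrt(np.diag(cov))
print("blue1",v[:3].round(3)); print("grey",v[3:7].round(3),sd[3:7].round(2)); print("cams",v[7:19].round(2)); print("blue2",v[19:].round(3),sd[19:].round(3))
print(r.fun[:48].reshape(-1,2).round(1).tolist()); print(r.fun[60:].round(1))
d=v[19:21]-v[3:5]; a=v[6]; c,s=np.cos(a),np.sin(a); print("rel in grey", c*d[0]+s*d[1],-s*d[0]+c*d[1],"dyaw",v[22]-a+np.pi,"dz",v[21]-v[5])
np.save("v2.npy",v)
E
```

```text
blue1 [ 543.882 -199.877    1.283]
grey [563.954 225.79   42.755   1.832] [0.7  0.71 1.48 0.  ]
cams [ 0.34 -0.4   1.1  -0.11  0.5   1.32  0.47  0.1   1.6   0.54  0.64 -0.85]
blue2 [ 5.61750e+02  2.28454e+02  1.35917e+02 -1.31100e+00 -1.00000e-03
  3.60000e-02] [9.990e-01 2.969e+00 1.187e+00 2.000e-03 5.000e-03 3.800e-02]
[[0.2, -0.5], [0.6, -1.5], [0.5, 1.0], [0.7, -1.0], [-0.1, 0.3], [-0.2, 0.4], [1.0, -1.8], [-0.8, 1.1], [0.2, -1.7], [-2.5, 0.1], [-0.0, -0.5], [0.1, 1.3], [-1.6, 1.9], [-2.0, -0.3], [2.1, -0.1], [1.6, -1.7], [0.3, -0.9], [-0.4, 1.4], [0.6, -1.4], [1.8, 0.5], [-1.1, -1.8], [-1.9, 0.4], [0.5, 2.9], [-0.5, -0.8]]
[-0.1 -0.1  0.2 -0.4 -0.1 -0.2  0.3 -0.1 -0.3 -0.2 -2.6 -0.3 -0.1  3.6
  0.5  1. ]
rel in grey 3.1424489235196367 1.4433500643774688 dyaw -0.00099477951135718 dz 93.16182620788005
```

```bash
cat > joint3.py <<'E'
from joint2 import *
z=lambda p,o:((np.array(p,float)+.5)/4.6-.5+np.array(o))
cT=z([(597,88),(663,402),(118,192),(180,522)],(50,150)); iT=[0,1,2,3]
cS=z([(124,354),(88,125),(671,370)],(310,100)); iS=[0,1,2]
def res3(v,pz):
    C={"top":v[7:13],"scene":v[13:19]}; b2=v[19:25]
    R=Ro.from_euler('ZYX',[b2[3],b2[5],b2[4]]).as_matrix()
    o=[res(v[:19])]
    X=M@R.T+b2[:3]
    for n in p2: o.append(((cproj(n,X[4:],C[n])-p2[n])/.15).ravel())
    o.append(((cproj("top",X[iT],C["top"])-cT)/.7).ravel()); o.append(((cproj("scene",X[iS],C["scene"])-cS)/.7).ravel())
    gr=R@np.array([-101.5,0,75])+b2[:3]
    o.append((gr-np.array([536.6,324.0,198.5+18.8-.2]))/[.5,.5,1]); o.append([(b2[3]+1.31)/.004,b2[4]/.01,b2[5]/pz])
    g1=np.array([v[0]-101.5*np.cos(v[2]),v[1]-101.5*np.sin(v[2])])
    o.append((g1-[514.4,-298.75])/[1.5,1.5])
    return np.concatenate(o)
E
python3 - <<'E'
from joint3 import *
for pz in(.01,.5):
    r=least_squares(res3,np.load("v2.npy"),args=(pz,),loss='soft_l1'); v=r.x; sd=np.sqrt(np.diag(np.linalg.inv(r.jac.T@r.jac)))
    print("blue1",v[:3].round(3),"grey",v[3:7].round(3),sd[3:7].round(2)); print("blue2",v[19:].round(3),sd[19:].round(3))
    print(r.fun[60:].round(1))
    b2=v[19:25];R=Ro.from_euler('ZYX',[b2[3],b2[5],b2[4]]).as_matrix()
    a=v[6];G=Ro.from_euler('z',a).as_matrix()
    F=np.array([[64,51,0],[64,-51,0],[-30,51,0],[-30,-51,0],[-1,60,90],[-1,-60,90],[0,0,0]])
    print(((F@R.T+b2[:3]-v[3:6])@G).round(1).tolist(),"dyaw",b2[3]-a+np.pi)
np.save("v3.npy",v)
E
```

```text
blue1 [ 543.9   -200.077    1.283] grey [563.833 225.89   42.253   1.832] [0.73 0.64 1.48 0.  ]
blue2 [ 5.61862e+02  2.28098e+02  1.35537e+02 -1.31200e+00  1.00000e-03
  3.10000e-02] [8.320e-01 2.023e+00 1.195e+00 2.000e-03 5.000e-03 2.500e-02]
[ 0.3  0.1  0.1 -0.4 -0.3 -0.7  0.2  0.2 -2.1 -2.8  0.6 -0.3 -1.3 -0.3
 -1.8  1.2  0.3 11.2 -0.3 -4.   1.4  2.8 -0.4 -0.1 -3.5 -0.5  0.1  3.1
  0.5  0.9]
[[-61.4, -49.5, 91.4], [-61.2, 52.5, 91.3], [32.5, -49.7, 94.3], [32.7, 52.3, 94.1], [0.8, -58.6, 183.3], [1.0, 61.4, 183.2], [2.6, 1.3, 93.3]] dyaw -0.0020622502208320626
blue1 [ 544.132 -200.46     1.283] grey [563.955 225.504  41.468   1.832] [0.75 0.59 1.38 0.  ]
blue2 [ 5.60972e+02  2.31160e+02  1.34824e+02 -1.31200e+00  0.00000e+00
  7.00000e-02] [0.735 1.129 1.015 0.002 0.005 0.013]
[ 0.4  0.3  0.1 -0.4 -0.3 -0.5  0.1  0.3 -1.7 -2.   0.8 -0.1 -2.4 -0.8
 -2.9  1.2  0.  13.4 -0.5 -1.8  2.4  0.8 -0.5 -0.  -0.4 -0.4  0.   0.1
  0.6  0.6]
[[-57.7, -49.5, 88.9], [-57.5, 52.5, 88.9], [36.1, -49.6, 95.5], [36.3, 52.4, 95.4], [0.9, -58.6, 183.2], [1.1, 61.4, 183.2], [6.2, 1.4, 93.4]] dyaw -0.0017966636557256166
```

```bash
sed -i 's/(124,354)/(121,403)/' joint3.py
cat > run3.py <<'E'
from joint3 import *
for pz in(.01,.5):
    r=least_squares(res3,np.load("v2.npy"),args=(pz,),loss='soft_l1'); v=r.x; sd=np.sqrt(np.diag(np.linalg.inv(r.jac.T@r.jac)))
    print("blue1",v[:3].round(3),"grey",v[3:7].round(3),sd[3:7].round(2)); print("blue2",v[19:].round(3),sd[19:].round(3))
    print(r.fun[60:].round(1))
    b2=v[19:25];R=Ro.from_euler('ZYX',[b2[3],b2[5],b2[4]]).as_matrix()
    a=v[6];G=Ro.from_euler('z',a).as_matrix()
    F=np.array([[64,51,0],[64,-51,0],[-30,51,0],[-30,-51,0],[-1,60,90],[-1,-60,90],[0,0,0]])
    print(((F@R.T+b2[:3]-v[3:6])@G).round(1).tolist(),"dyaw",b2[3]-a+np.pi)
np.save("v3.npy",v)
E
python3 run3.py
```

```text
blue1 [ 544.146 -200.438    1.283] grey [564.012 225.477  41.402   1.831] [0.74 0.58 1.37 0.  ]
blue2 [ 5.60881e+02  2.31243e+02  1.34684e+02 -1.31100e+00 -1.00000e-03
  7.10000e-02] [0.719 1.091 0.993 0.002 0.005 0.012]
[ 0.4  0.4  0.1 -0.5 -0.3 -0.1  0.   0.3 -1.8 -2.   0.8 -0.1 -2.4 -0.8
 -2.9  1.2  0.9 -1.6 -0.6 -1.7  2.5  0.8 -0.5 -0.1 -0.4 -0.3 -0.1  7.1
  0.6  0.7]
[[-57.5, -49.4, 88.7], [-57.4, 52.6, 88.8], [36.2, -49.5, 95.3], [36.4, 52.5, 95.5], [0.9, -58.6, 183.0], [1.0, 61.4, 183.2], [6.4, 1.5, 93.3]] dyaw -0.001216925591024598
blue1 [ 544.256 -200.566    1.283] grey [564.031 225.359  40.741   1.831] [0.76 0.58 1.34 0.  ]
blue2 [ 5.60552e+02  2.32233e+02  1.34070e+02 -1.31200e+00 -2.00000e-03
  8.30000e-02] [0.718 0.944 0.928 0.002 0.005 0.01 ]
[ 0.5  0.5 -0.  -0.5 -0.3  0.1 -0.   0.4 -1.7 -1.7  0.8 -0.  -2.7 -1.
 -3.2  1.1  0.9 -0.9 -0.6 -1.   2.7  0.1 -0.5 -0.   0.2 -0.4 -0.2  0.2
  0.7  0.6]
[[-56.3, -49.3, 87.9], [-56.2, 52.7, 88.1], [37.4, -49.5, 95.7], [37.5, 52.5, 95.9], [1.0, -58.6, 183.0], [1.1, 61.4, 183.2], [7.5, 1.6, 93.3]] dyaw -0.0013417972532234756
```

Emit:
apply_moves --pt "0 0 0.3" --pt "0 0 0.5" --pt "0.13 -0.26 0.6" --pt "0.13 -0.26 0.6" --pt "0.13 -0.26 0.6" --pt "0.13 -0.26 0.6" --yaw '[0,0,0,0,0,0]' --jaw '[1,1,1,1,1,1]'

```text
t: 13.75
eef_pos: [539.8, 317.5, 213.3]
tcp_rot: [-0.965, 1.567, 2.437]
ft_force: [-0.5, 0.3, -4.6]
opening: 0.143
```

Run:
```python
from st import *
s=st(); ims={n:grab(n,5) for n in K}; np.savez("im6.npz",**ims); st()
g=lambda a:(255*(a.clip(0,255)/255)**.6).astype(np.uint8)
cv2.imwrite("pics/s6.png",cv2.resize(g(ims["scene"][100:230,310:480,::-1]),None,fx=4.6,fy=4.6,interpolation=cv2.INTER_CUBIC))
cv2.imwrite("pics/t6.png",cv2.resize(g(ims["top"][150:275,50:215,::-1]),None,fx=4.6,fy=4.6,interpolation=cv2.INTER_CUBIC))
```

```text
t 13.75 pos [539.8 317.5 213.3] phi -1.31 F [-0.5  0.3 -4.6] M [ 0.33  0.2  -0.03] open 0.143 q [0.42 0.49 1.56 0.   1.09 1.73]
t 14.25 pos [539.8 317.5 213.5] phi -1.3099 F [-0.4  1.  -3.6] M [0.3  0.3  0.03] open 0.14 q [0.42 0.49 1.56 0.   1.09 1.73]
```

View pics/s6.png

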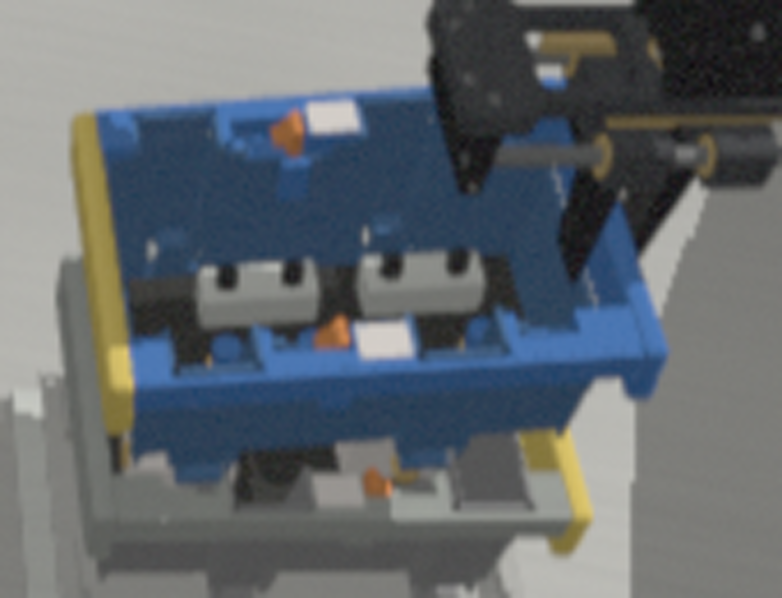

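View pics/t6.png

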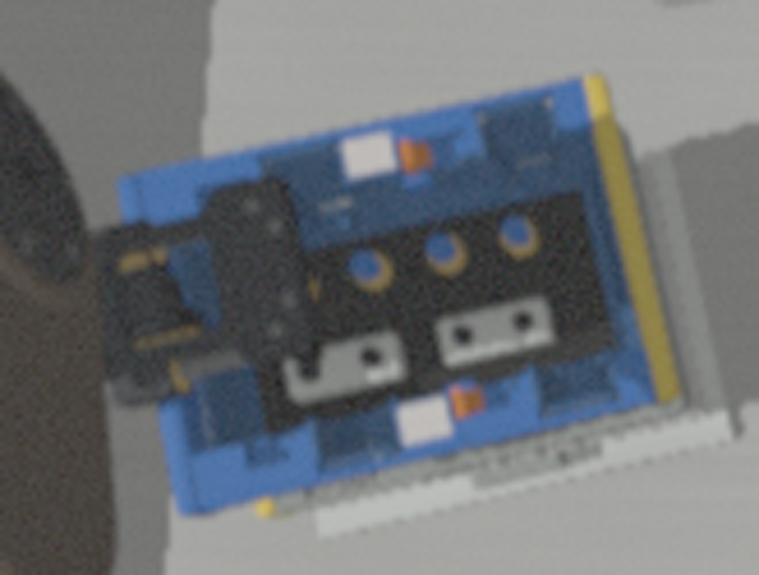

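Run:
```python
from m import *
ims=np.load("im6.npz")
g=lambda a:(255*(a.clip(0,200)/200)**.5).astype(np.uint8)
cv2.imwrite("pics/s6f.png",cv2.resize(g(ims["scene"][170:225,320:445,::-1]),None,fx=6.4,fy=6.4,interpolation=cv2.INTER_CUBIC))
z=lambda p,o:((np.array(p)+.5)/4.6-.5+np.array(o))
for n,q in(("top",[z((369,156),(50,150)),z((425,420),(50,150))]),("scene",[z((385,340),(310,100)),z((334,117),(310,100))])):
  print(n,[[np.round(pad(ims[n],*c,fr=f),2).tolist() for f in(.5,.65,.75)] for c in q])
```

```text
top [[[129.73, 183.16, 92.56], [129.7, 183.17, 81.02], [129.71, 183.16, 73.19]], [[141.82, 241.11, 98.11], [141.8, 241.1, 86.45], [141.8, 241.1, 78.47]]]
scene [[[392.98, 173.54, 91.91], [392.99, 173.56, 81.8], [393.0, 173.57, 75.59]], [[381.78, 124.87, 74.02], [381.76, 124.9, 65.25], [381.73, 124.86, 59.25]]]
```

View pics/s6f.png

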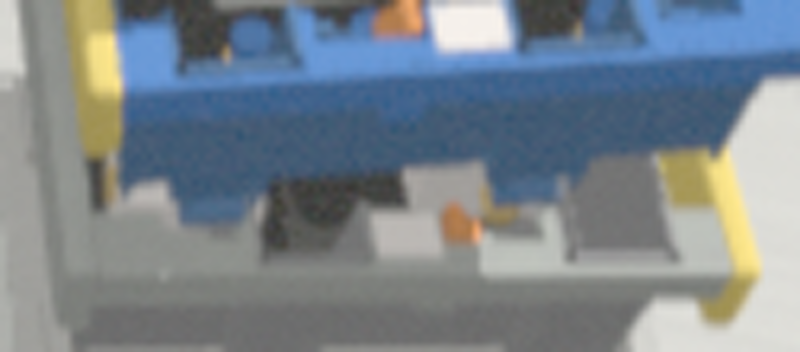

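```bash
cat > joint4.py <<'E'
from joint3 import *
# frame 6 observations
P6=np.array([[-1,60,90],[-1,-60,90]],float)
o6={"top":np.array([(129.7,183.17),(141.8,241.1)]),"scene":np.array([(392.99,173.56),(381.76,124.9)])}
z6=lambda p:((np.array(p,float)+.5)/6.4-.5+np.array((320,170)))
XS=np.array([[74,61,0],[54,61,0],[-20,61,0],[-40,61,0],[96,75,90],[-107,75,90],[107,-75,90]],float)
US=np.vstack([z6([(181,222),(246,220),(490,199),(555,197),(122,92)]),z([(662,352),(73,117)],(310,100))])
XT=M[:4]; UT=z([(607,75),(680,398),(120,180),(180,513)],(50,150))
def rot(b): return Ro.from_euler('ZYX',[b[3],b[5],b[4]]).as_matrix()
def res4(v):
    C={"top":v[7:13],"scene":v[13:19]}; b2=v[19:25]; R=rot(b2); f=lambda X:X@R.T+b2[:3]
    o=[res(v[:19])]
    for n in o6: o.append(((cproj(n,f(P6),C[n])-o6[n])/.15).ravel())
    o.append(((cproj("scene",f(XS),C["scene"])-US)/.6).ravel()); o.append(((cproj("top",f(XT),C["top"])-UT)/.7).ravel())
    o.append((f(np.array([-101.5,0,75]))-np.array([539.8,317.5,213.5+18.8-.2]))/[.5,.5,1]); o.append([(b2[3]+1.31)/.003,b2[4]/.01,b2[5]/.2])
    g1=np.array([v[0]-101.5*np.cos(v[2]),v[1]-101.5*np.sin(v[2])]); o.append((g1-[514.4,-298.75])/1.5)
    return np.concatenate(o)
E
python3 - <<'E'
from joint4 import *
r=least_squares(res4,np.load("v3.npy"),loss='soft_l1'); v=r.x; sd=np.sqrt(np.diag(np.linalg.inv(r.jac.T@r.jac)))
print("grey",v[3:7].round(3),sd[3:7].round(2)); print("blue2",v[19:].round(3),sd[19:].round(3))
print(r.fun[60:].round(1))
b2=v[19:25];R=rot(b2);G=Ro.from_euler('z',v[6]).as_matrix()
F=np.array([[64,51,0],[64,-51,0],[-30,51,0],[-30,-51,0],[-1,60,90],[-1,-60,90],[0,0,0]])
print(((F@R.T+b2[:3]-v[3:6])@G).round(1).tolist(),"dyaw",b2[3]-v[6]+np.pi)
np.save("v4.npy",v)
E
```

```text
grey [563.935 226.069  41.525   1.832] [0.77 0.59 1.28 0.  ]
blue2 [ 5.63322e+02  2.27393e+02  1.46263e+02 -1.31100e+00 -2.00000e-03
  1.04000e-01] [0.694 0.692 0.887 0.002 0.005 0.006]
[ 0.7  0.6 -0.  -0.5 -0.7 -0.2  0.1 -0.2 -0.3  0.8  0.   0.3  0.6  1.7
  1.1  1.2  1.1 -0.2  3.5  0.1 -0.6 -2.7 -0.9 -1.3 -0.1 -1.5 -2.  -1.3
 -1.5  1.6 -0.5 -0.1 -0.7 -0.3 -0.2  0.5  0.6  0.9]
[[-62.2, -50.7, 98.0], [-62.2, 51.3, 98.2], [31.2, -50.8, 107.8], [31.3, 51.2, 108.0], [-7.0, -59.9, 194.2], [-6.9, 60.1, 194.5], [1.4, 0.3, 104.7]] dyaw -0.0009094719010960262
```

Emit:
apply_moves --pt "0.03 -0.07 0" --pt "0.03 -0.07 -0.15" --pt "0.03 -0.07 -0.3" --pt "0.03 -0.07 -0.4" --pt "0.03 -0.07 -0.46" --pt "0.03 -0.07 -0.52" --pt "0.03 -0.07 -0.52" --yaw '[0,0,0,0,0,0,0]' --jaw '[1,1,1,1,1,1,1]'

```text
t: 15.12
eef_pos: [540.6, 315.8, 200.5]
tcp_rot: [-1.032, 1.567, 2.371]
ft_force: [-0.6, 0.3, -4.1]
opening: 0.136
```

```bash
cat > foot.py <<'E'
import sys
from st import *
st(); i=grab("scene",3); st()
g=lambda a:(255*(a.clip(0,200)/200)**.5).astype(np.uint8)
cv2.imwrite("pics/"+sys.argv[1],cv2.resize(g(i[160:230,310:445,::-1]),None,fx=5.9,fy=5.9,interpolation=cv2.INTER_CUBIC))
E
python3 foot.py s7f.png
```

```text
t 15.12 pos [540.6 315.8 200.5] phi -1.31 F [-0.6  0.3 -4.1] M [0.29 0.27 0.05] open 0.136 q [0.42 0.51 1.57 0.   1.06 1.73]
t 15.28 pos [540.6 315.8 200.6] phi -1.3099 F [ 0.5 -0.3 -4.8] M [ 0.27  0.25 -0.  ] open 0.139 q [0.42 0.51 1.57 0.   1.06 1.73]
```

View pics/s7f.png

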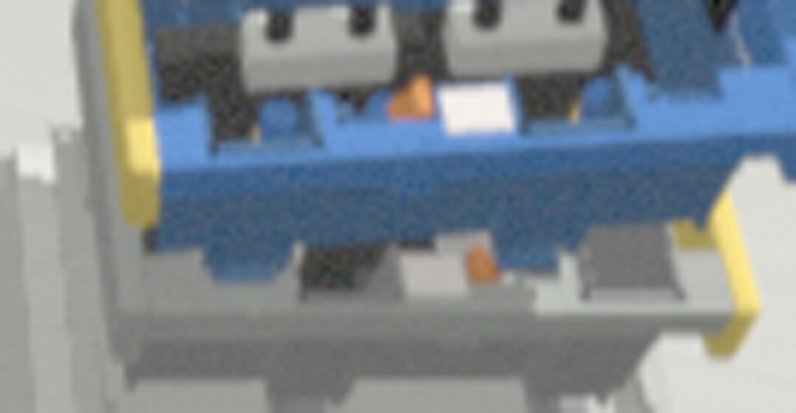

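Emit:
apply_moves --pt "0 0 -0.08" --pt "0 0 -0.16" --pt "0 0 -0.24" --pt "0 0 -0.24" --yaw '[0,0,0,0]' --jaw '[1,1,1,1]'

```text
t: 15.78
eef_pos: [540.7, 316.1, 194.8]
tcp_rot: [-1.265, 1.567, 2.137]
ft_force: [-0.8, 2.8, -0.5]
opening: 0.139
```

```bash
python3 foot.py s8f.png
```

```text
t 15.78 pos [540.7 316.1 194.8] phi -1.3099 F [-0.8  2.8 -0.5] M [ 0.6   0.45 -0.  ] open 0.139 q [0.42 0.51 1.58 0.   1.05 1.73]
t 15.93 pos [540.7 316.  194.9] phi -1.3099 F [-0.6  2.4 -1.2] M [ 0.71  0.4  -0.01] open 0.14 q [0.42 0.51 1.58 0.   1.05 1.73]
```

View pics/s8f.png

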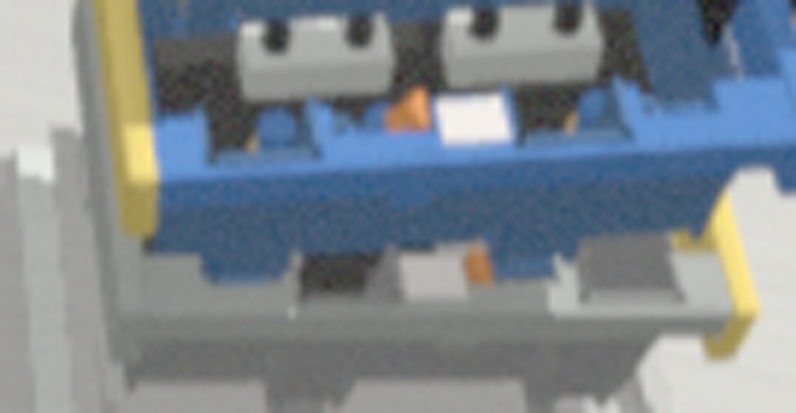

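Emit:
apply_moves --pt "0 0.02 -0.03" --pt "0 0.02 -0.06" --pt "0 0.02 -0.06" --yaw '[0,0,0]' --jaw '[1,1,1]'

```text
t: 16.3
eef_pos: [540.7, 316.6, 193.5]
tcp_rot: [-1.362, 1.567, 2.04]
ft_force: [-0.9, 2.0, 1.0]
opening: 0.143
```

```bash
python3 foot.py s9f.png
```

```text
t 16.3 pos [540.7 316.6 193.5] phi -1.3099 F [-0.9  2.   1. ] M [ 0.81  0.42 -0.05] open 0.143 q [0.42 0.51 1.58 0.   1.05 1.73]
t 16.45 pos [540.7 316.6 193.5] phi -1.3099 F [-0.2  3.7  1.1] M [ 0.75  0.41 -0.05] open 0.139 q [0.42 0.51 1.58 0.   1.05 1.73]
```

View pics/s9f.png

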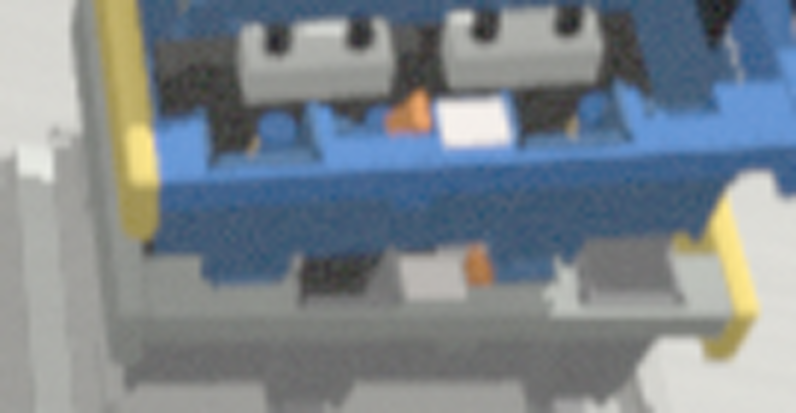

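Emit:
apply_moves --pt "0 0 0" --pt "0 0 0" --pt "0 0 0" --pt "0 0 0" --pt "0 0 0" --pt "0 0 0" --yaw '[0,0,0,0,0,0]' --jaw '[0.7,0.6,0.5,0.4,0.3,0.2]'

```text
t: 17.2
eef_pos: [540.7, 316.5, 193.5]
tcp_rot: [-1.317, 1.567, 2.086]
ft_force: [0.7, -0.3, -0.3]
opening: 0.384
```

```bash
python3 foot.py s10f.png; python3 -c "
from st import *
snap('scene','s10.png',310,90,170,130);snap('top','t10.png',50,150,165,125)"
```

```text
t 17.2 pos [540.7 316.5 193.5] phi -1.3098 F [ 0.7 -0.3 -0.3] M [-0.08  0.12  0.04] open 0.384 q [0.42 0.51 1.58 0.   1.05 1.73]
t 17.35 pos [540.7 316.6 193.5] phi -1.3099 F [ 0.6  0.  -0.5] M [-0.07  0.13 -0.05] open 0.396 q [0.42 0.51 1.58 0.   1.05 1.73]
```

View pics/s10f.png

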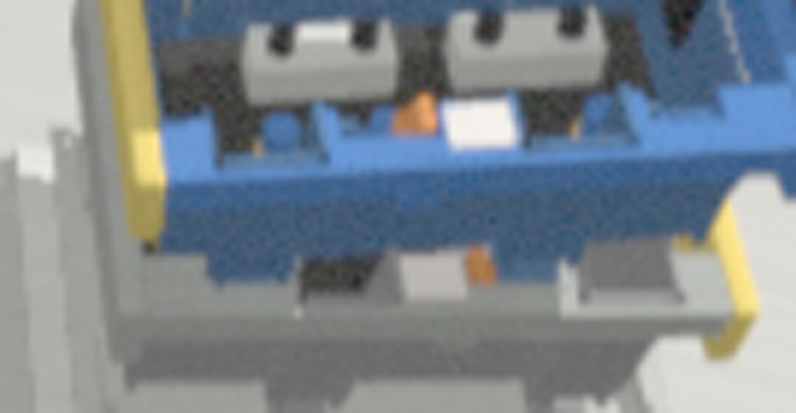

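Emit:
apply_moves --pt "0 0 0.3" --pt "0 0 0.9" --pt "0 0 1.6" --pt "0 0 2.4" --pt "0 0.4 3.2" --pt "0 1.0 3.6" --pt "0 1.6 3.6" --pt "0 2.2 3.6" --pt "0 2.8 3.6" --pt "0 3 3.6" --yaw '[0,0,0,0,0,0,0,0,0,0]' --jaw '[0.2,0.2,0.2,0.2,0.3,0.5,0.8,1,1,1]'

```text
t: 18.7
eef_pos: [540.5, 392.7, 282.8]
tcp_rot: [-1.087, 1.567, 2.317]
ft_force: [-0.0, -0.2, 0.3]
opening: 0.002
```

```bash
cat > look.py <<'E'
import sys
from st import *
st(); ims={n:grab(n,4) for n in K}; np.savez("im_%s.npz"%sys.argv[1],**ims)
g=lambda a:(255*(a.clip(0,230)/230)**.6).astype(np.uint8)
cv2.imwrite(f"pics/s_{sys.argv[1]}.png",cv2.resize(g(ims["scene"][110:240,310:480,::-1]),None,fx=4.6,fy=4.6,interpolation=cv2.INTER_CUBIC))
cv2.imwrite(f"pics/t_{sys.argv[1]}.png",cv2.resize(g(ims["top"][150:275,50:215,::-1]),None,fx=4.6,fy=4.6,interpolation=cv2.INTER_CUBIC))
E
python3 look.py 11
```

```text
t 18.7 pos [540.5 392.7 282.8] phi -1.3089 F [-0.  -0.2  0.3] M [-0.02  0.18  0.01] open 0.002 q [0.53 0.5  1.35 0.   1.29 1.84]
```

View pics/s_11.png

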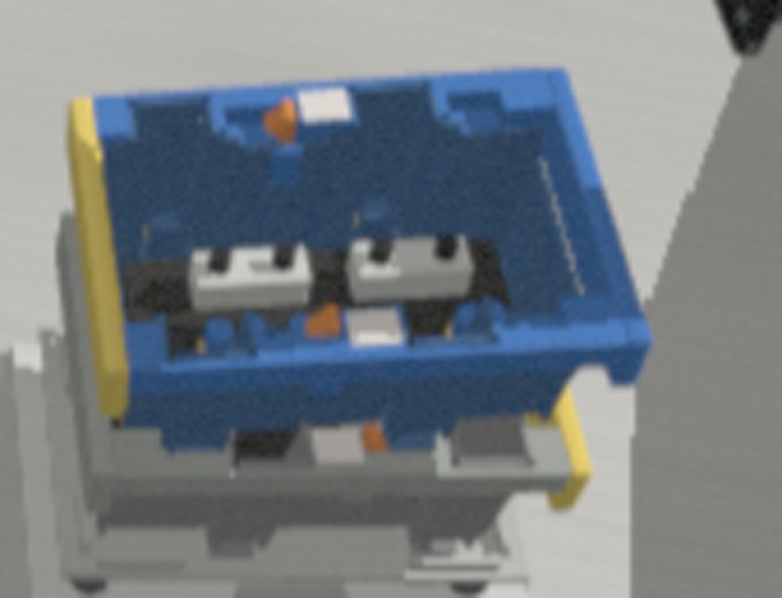

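View pics/t_11.png

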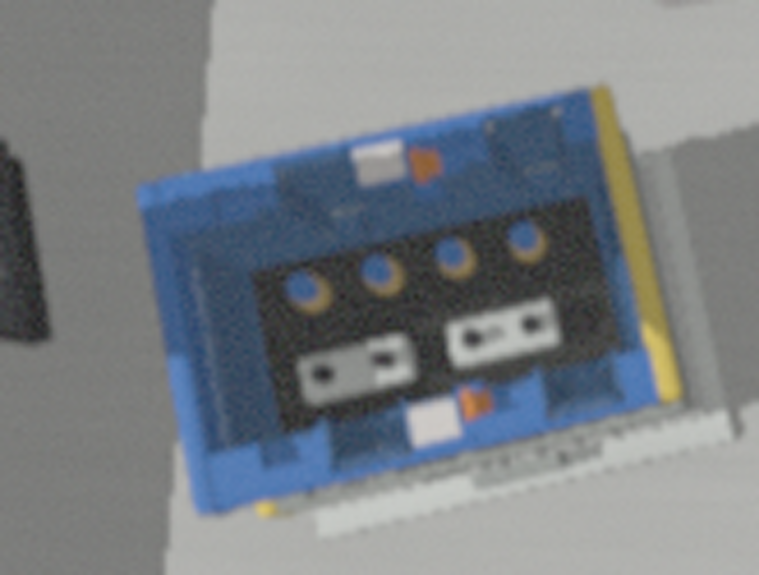

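```bash
cat > fit5.py <<'E'
from joint4 import *
import sys
v4=np.load("v4.npy"); C={"top":v4[7:13],"scene":v4[13:19]}
def fit5(obs,p0=(563,227,125,-1.31,0,.09)):
    f=lambda b:np.concatenate([((cproj(n,X@rot(b).T+b[:3],C[n])-U)/s).ravel() for n,X,U,s in obs]+[[b[4]/.02,(b[3]+1.31)/.01]])
    r=least_squares(f,p0,loss='soft_l1'); return r
def report(b,grey):
    G=Ro.from_euler('z',grey[3]).as_matrix()
    F=np.array([[64,51,0],[64,-51,0],[-30,51,0],[-30,-51,0],[0,0,0]])
    print("pose",b.round(3)); print("in grey(start)",((F@rot(b).T+b[:3]-grey[:3])@G).round(1).tolist())
    for x in(-1,-4): print("pads",x,(np.array([[x,60,90],[x,-60,90.]])@rot(b).T+b[:3]).round(1).tolist())
E
python3 - <<'E'
from fit5 import *
ims=np.load("im_11.npz")
zs=lambda p:z(p,(310,110)); zt=lambda p:z(p,(50,150))
ps=[pad(ims["scene"],*zs(q),fr=.65) for q in((374,326),(326,105))]; pt=[pad(ims["top"],*zt(q),fr=.65) for q in((378,163),(433,422))]
print(ps,pt)
E
```

```text
[(np.float64(390.92926796081275), np.float64(181.0717071843251), np.float64(86.125)), (np.float64(380.0732256680559), np.float64(132.2559604069625), np.float64(63.734375))] [(np.float64(131.97924241047082), np.float64(184.42593392110524), np.float64(85.953125)), (np.float64(143.8764895138227), np.float64(241.37181839847474), np.float64(81.953125))]
```

Run:
```python
from fit5 import *
zs=lambda p:z(p,(310,110)); zt=lambda p:z(p,(50,150))
obs=[("scene",P6,np.array([(390.93,181.07),(380.07,132.26)]),.25),("top",P6,np.array([(131.98,184.43),(143.88,241.37)]),.25),
("scene",np.array([[107,-75,90],[96,75,90],[-107,75,90],[-107,-75,90]],float),zs([(70,100),(130,373),(650,342),(567,70)]),.6),
("top",M[:4],zt([(607,88),(680,398),(137,190),(200,515)]),.6)]
r=fit5(obs); print(r.fun.round(1)); report(r.x,v4[3:7]); print(v4[3:7])
```

```text
[-0.4 -0.1  0.   2.1  0.7  3.  -0.   0.  -0.5 -1.5  0.9 -0.4  1.8  0.9
 -0.1 -1.3  0.3 -2.8  0.6 -1.  -1.4 -1.7 -2.2  0.7 -0.  -0.1]
pose [ 5.64161e+02  2.27142e+02  1.24576e+02 -1.31100e+00 -0.00000e+00
  8.40000e-02]
in grey(start) [[-62.8, -51.4, 77.7], [-62.7, 50.6, 77.7], [30.8, -51.5, 85.6], [30.9, 50.5, 85.6], [1.0, -0.5, 83.1]]
pads -1 [[623.8, 236.2, 214.3], [507.9, 205.4, 214.4]]
pads -4 [[623.1, 239.1, 214.6], [507.1, 208.3, 214.6]]
[563.93454547 226.06876757  41.52541359   1.831655  ]
```

Emit:
apply_moves --pt "0.5 -1 0" --pt "1.1 -2 0" --pt "1.7 -3 0" --pt "2.3 -4.2 0" --pt "2.8 -5.2 -0.1" --pt "3.2 -5.9 -0.6" --pt "3.27 -6.03 -1.2" --pt "3.27 -6.03 -1.7" --pt "3.27 -6.03 -2" --pt "3.27 -6.03 -2.2" --pt "3.27 -6.03 -2.2" --yaw '[0,0,0,0,0,0,0,0,0,0,0]' --jaw '[1,1,1,1,1,1,1,1,1,1,1]'

```text
t: 20.48
eef_pos: [622.4, 240.9, 228.5]
tcp_rot: [-1.323, 1.567, 2.08]
ft_force: [-0.0, -0.1, 0.1]
opening: 0.007
```

```bash
python3 look.py 12
```

```text
t 20.48 pos [622.4 240.9 228.5] phi -1.3098 F [-0.  -0.1  0.1] M [-0.04  0.09 -0.01] open 0.007 q [0.27 0.54 1.43 0.   1.17 1.58]
```

View pics/s_12.png

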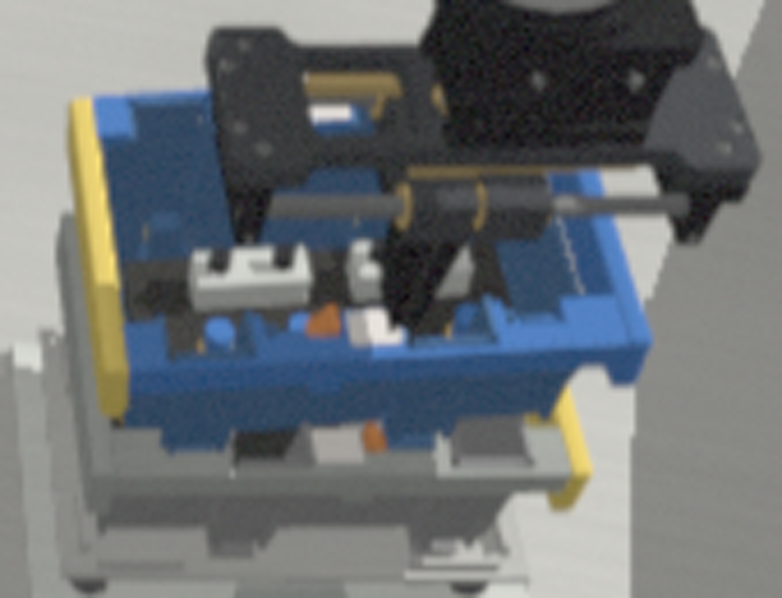

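Run:
```python
from fit5 import *
for p in((622.4,240.9,228.5),(622.4,240.9,215),(623.8,236.2,214.3)): print(((cproj("scene",np.array([p]),C["scene"])-[310,110]+.5)*4.6-.5).round(0))
```

```text
[[395. 306.]]
[[386. 327.]]
[[374. 328.]]
```

Emit:
apply_moves --pt "0.02 -0.06 -0.15" --pt "0.02 -0.06 -0.3" --pt "0.02 -0.06 -0.45" --pt "0.02 -0.06 -0.55" --pt "0.02 -0.06 -0.6" --yaw '[0,0,0,0,0]' --jaw '[1,1,1,1,1]'

```text
t: 21.5
eef_pos: [623.3, 239.1, 214.0]
tcp_rot: [-1.618, 1.567, 1.784]
ft_force: [-0.1, 0.7, 4.1]
opening: 0.004
```

Emit:
apply_moves --pt "0 0 -0.04" --pt "0 0 -0.08" --pt "0 0 -0.12" --yaw '[0,0,0]' --jaw '[1,1,1]'

```text
t: 21.88
eef_pos: [623.5, 239.4, 211.8]
tcp_rot: [-1.953, 1.566, 1.449]
ft_force: [-0.9, 1.6, 8.1]
opening: 0.005
```

Emit:
apply_moves --pt "0 0.01 -0.04" --pt "0 0.02 -0.08" --yaw '[0,0]' --jaw '[1,1]'

```text
t: 22.12
eef_pos: [623.8, 240.1, 210.7]
tcp_rot: [-2.236, 1.565, 1.166]
ft_force: [-1.1, 0.6, 8.9]
opening: 0.006
```

```bash
python3 look.py 13
```

```text
t 22.12 pos [623.8 240.1 210.7] phi -1.3103 F [-1.1  0.6  8.9] M [ 0.02  0.39 -0.04] open 0.006 q [0.27 0.56 1.45 0.   1.13 1.58]
```

View pics/s_13.png

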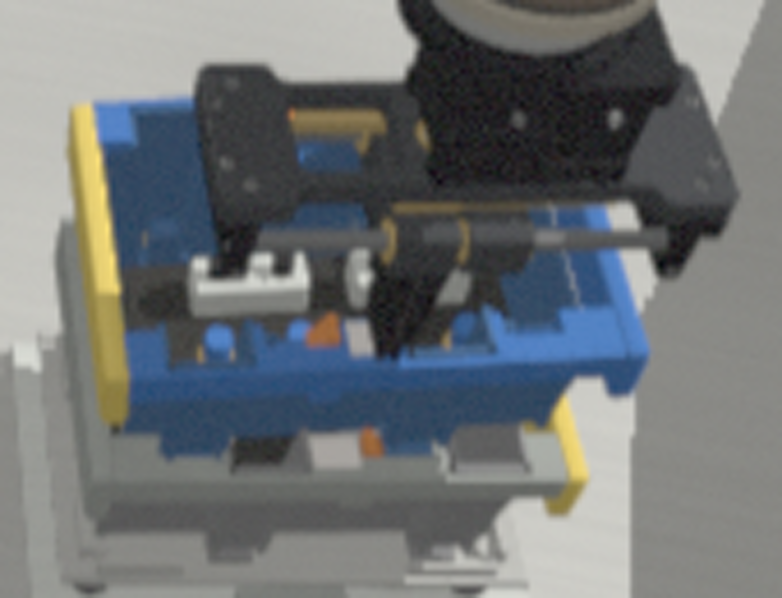

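Emit:
apply_moves --pt "0 0.01 -0.04" --pt "0 0.02 -0.08" --pt "0 0.02 -0.12" --yaw '[0,0,0]' --jaw '[1,1,1]'

```text
t: 22.9
eef_pos: [624.2, 240.9, 209.1]
tcp_rot: [-2.464, 1.564, 0.938]
ft_force: [-1.3, 1.6, 10.8]
opening: -0.002
```

Emit:
apply_moves --pt "0 0.01 -0.04" --pt "0 0.02 -0.08" --yaw '[0,0]' --jaw '[1,1]'

```text
t: 23.15
eef_pos: [624.7, 241.7, 208.4]
tcp_rot: [-2.595, 1.561, 0.807]
ft_force: [0.2, 2.4, 6.0]
opening: 0.002
```

```bash
python3 look.py 14
```

```text
t 23.15 pos [624.7 241.7 208.4] phi -1.3102 F [0.2 2.4 6. ] M [ 0.55 -0.07  0.02] open 0.002 q [0.27 0.56 1.45 0.01 1.12 1.58]
```

View pics/s_14.png

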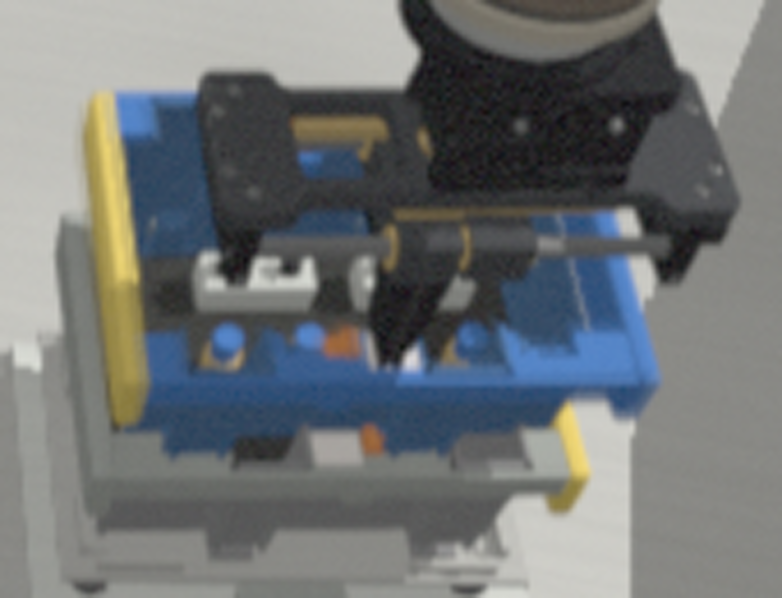

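Emit:
apply_moves --pt "0 0 -0.06" --pt "0 0 -0.12" --yaw '[0,0]' --jaw '[1,1]'

```text
t: 23.8
eef_pos: [624.7, 241.6, 204.8]
tcp_rot: [-2.58, 1.562, 0.822]
ft_force: [0.3, 0.9, 9.6]
opening: 0.007
```

Emit:
apply_moves --pt "0 0 -0.06" --pt "0 0 -0.12" --yaw '[0,0]' --jaw '[1,1]'

```text
t: 24.05
eef_pos: [624.9, 241.7, 202.8]
tcp_rot: [-2.644, 1.561, 0.758]
ft_force: [-1.4, 0.9, 12.8]
opening: 0.006
```

Emit:
apply_moves --pt "0 0 0.2" --pt "0 0 0.5" --pt "0 0 1" --pt "0 0 1.6" --pt "-0.6 -0.1 1.8" --pt "-1.5 -0.3 1.8" --pt "-2.5 -0.6 1.8" --pt "-3.5 -0.8 1.8" --pt "-4.3 -1.0 1.8" --pt "-4.7 -1.15 1.7" --pt "-4.76 -1.17 1.3" --pt "-4.76 -1.17 1.1" --pt "-4.76 -1.17 1.1" --yaw '[0,0,0,0,0,0,0,0,0,0,0,0,0]' --jaw '[1,1,1,1,1,1,1,1,1,1,1,1,1]'

```text
t: 25.68
eef_pos: [506.2, 212.4, 229.4]
tcp_rot: [-2.579, 1.562, 0.823]
ft_force: [0.0, 0.3, -0.4]
opening: 0.0
```

```bash
python3 look.py 15
```

```text
t 25.68 pos [506.2 212.4 229.4] phi -1.3103 F [ 0.   0.3 -0.4] M [-0.05  0.16 -0.02] open 0.0 q [0.27 0.36 1.73 0.01 1.04 1.58]
```

View pics/s_15.png

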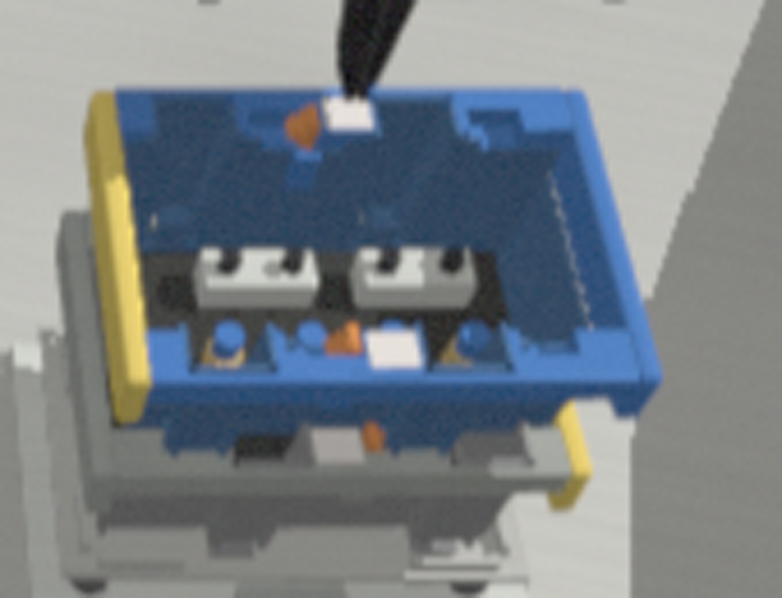

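View pics/t_15.png

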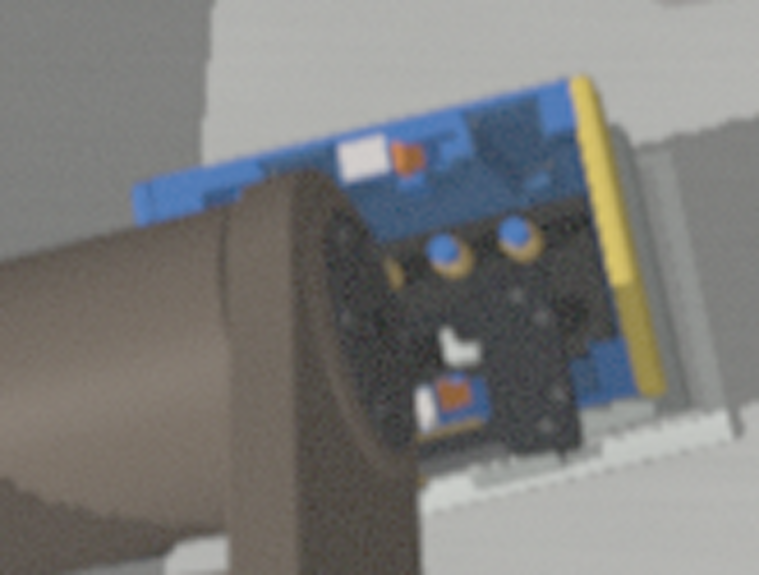

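Emit:
apply_moves --pt "0 0 -0.12" --pt "0 0 -0.24" --pt "0 0 -0.36" --pt "0 0 -0.44" --pt "0 0 -0.5" --yaw '[0,0,0,0,0]' --jaw '[1,1,1,1,1]'

```text
t: 26.7
eef_pos: [506.0, 212.5, 217.8]
tcp_rot: [-2.651, 1.561, 0.751]
ft_force: [0.3, 0.4, 1.5]
opening: 0.002
```

Emit:
apply_moves --pt "0 0 -0.06" --pt "0 0 -0.12" --pt "0 0 -0.16" --yaw '[0,0,0]' --jaw '[1,1,1]'

```text
t: 27.08
eef_pos: [506.0, 212.5, 214.1]
tcp_rot: [-2.666, 1.561, 0.737]
ft_force: [-2.3, -0.5, 7.0]
opening: 0.005
```

Emit:
apply_moves --pt "0 0 -0.05" --pt "0 0 -0.1" --pt "0 0 -0.12" --yaw '[0,0,0]' --jaw '[1,1,1]'

```text
t: 27.45
eef_pos: [506.0, 212.5, 211.8]
tcp_rot: [-2.689, 1.56, 0.714]
ft_force: [-3.6, -1.5, 10.4]
opening: 0.004
```

Emit:
apply_moves --pt "0 0 -0.05" --pt "0 0 -0.1" --yaw '[0,0]' --jaw '[1,1]'

```text
t: 27.7
eef_pos: [506.0, 212.5, 210.2]
tcp_rot: [-2.724, 1.559, 0.679]
ft_force: [-4.6, -1.8, 12.2]
opening: 0.006
```

Emit:
apply_moves --pt "-0.03 0 -0.05" --pt "-0.05 0 -0.1" --yaw '[0,0]' --jaw '[1,1]'

```text
t: 27.95
eef_pos: [504.8, 212.5, 207.9]
tcp_rot: [-2.753, 1.558, 0.65]
ft_force: [-0.1, 0.1, 1.4]
opening: 0.007
```

Emit:
apply_moves --pt "0 0 -0.05" --pt "0 0 -0.1" --yaw '[0,0]' --jaw '[1,1]'

```text
t: 28.2
eef_pos: [504.9, 212.5, 205.6]
tcp_rot: [-2.761, 1.558, 0.641]
ft_force: [-1.3, -0.1, 6.7]
opening: 0.006
```

Emit:
apply_moves --pt "0 0 -0.06" --pt "0 0 -0.12" --pt "0 0 -0.16" --yaw '[0,0,0]' --jaw '[1,1,1]'

```text
t: 28.58
eef_pos: [505.0, 212.6, 202.2]
tcp_rot: [-2.772, 1.558, 0.63]
ft_force: [-4.0, -0.9, 14.0]
opening: 0.004
```

Emit:
apply_moves --pt "0 0 0.1" --pt "0 0 0.3" --pt "0 0 0.7" --pt "0 0 1.4" --pt "0 0 2.2" --pt "0 0 3" --pt "0 0.6 3.8" --pt "0 1.4 4" --pt "0 2.4 4" --pt "0 3.4 4" --pt "0 4.6 4" --pt "0 5.8 4" --pt "0 6.8 4" --pt "0 7.4 4" --pt "0 7.6 4" --yaw '[0,0,0,0,0,0,0,0,0,0,0,0,0,0,0]' --jaw '[1,1,1,1,1,1,1,1,1,1,1,1,1,1,1]'

```text
t: 30.45
eef_pos: [504.6, 403.3, 301.6]
tcp_rot: [-2.775, 1.559, 0.628]
ft_force: [-0.9, 0.0, -1.0]
opening: 0.006
```

```bash
python3 look.py 16
```

```text
t 30.45 pos [504.6 403.3 301.6] phi -1.3091 F [-0.9  0.  -1. ] M [-0.09  0.21 -0.02] open 0.006 q [0.57 0.45 1.39 0.   1.29 1.88]
```

View pics/s_16.png

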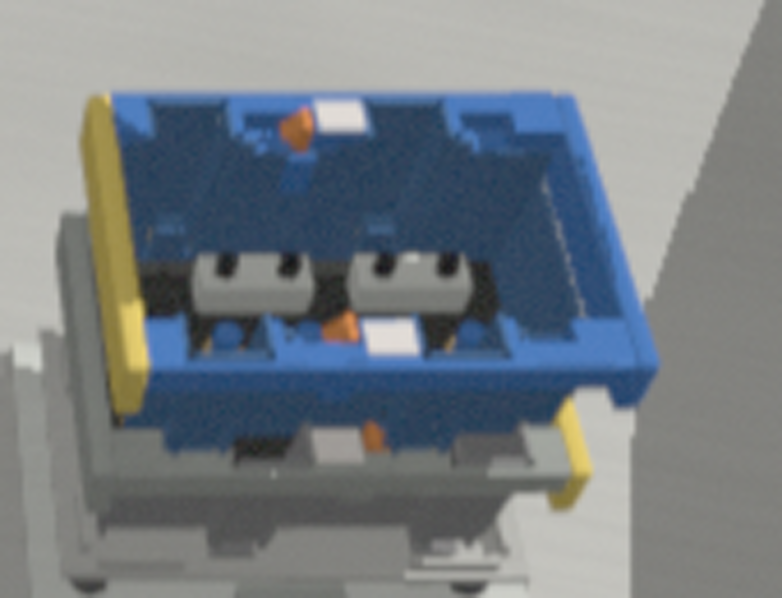

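View pics/t_16.png

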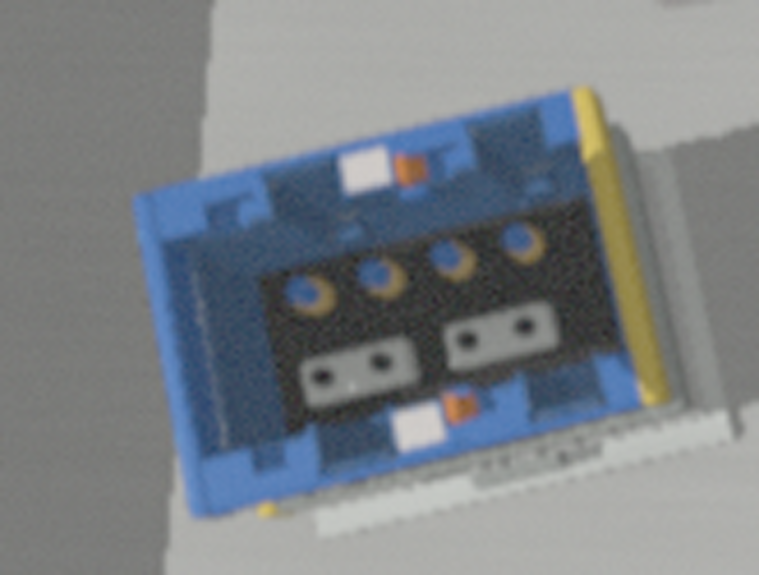

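Run:
```python
from fit5 import *
zs=lambda p:z(p,(310,110)); zt=lambda p:z(p,(50,150))
def run(tag,sp,tp,sc,tc):
    ims=np.load(f"im_{tag}.npz")
    ps=np.array([pad(ims["scene"],*zs(q),fr=.65)[:2] for q in sp])
    obs=[("scene",P6,ps,.25),("scene",np.array([[107,-75,90],[96,75,90],[-107,75,90],[-107,-75,90]],float),zs(sc),.6)]
    if tp: obs.append(("top",P6,np.array([pad(ims["top"],*zt(q),fr=.65)[:2] for q in tp]),.25))
    if tc: obs.append(("top",M[:4][:len(tc)] if len(tc)==4 else M[:1],zt(tc),.6))
    f=lambda b:np.concatenate([((cproj(n,X@rot(b).T+b[:3],C[n])-U)/s).ravel() for n,X,U,s in obs]+[[(b[3]+1.31)/.01]])
    r=least_squares(f,(563,227,122,-1.31,0,0),loss='soft_l1'); print(tag,r.fun.round(1)); report(r.x,v4[3:7])
run("16",((390,336),(340,116)),((365,170),(418,426)),[(86,98),(147,370),(657,368),(577,95)],[(592,88),(666,400),(135,197),(197,515)])
run("15",((393,350),(349,116)),None,[(93,93),(150,386),(660,380),(584,91)],None)
```

```text
16 [-1.1  0.4 -0.1  1.1  0.5 -2.8  1.8 -0.8  2.   0.  -0.6 -1.2  0.7  0.6
  0.5 -0.1 -0.3 -2.  -0.7 -0.3 -1.9 -0.9 -3.2  1.9 -0.4]
pose [ 5.64444e+02  2.27283e+02  1.18528e+02 -1.31400e+00  1.00000e-03
 -3.00000e-03]
in grey(start) [[-63.1, -51.6, 77.3], [-62.8, 50.4, 77.2], [30.9, -51.9, 77.0], [31.2, 50.1, 76.9], [1.0, -0.8, 77.0]]
pads -1 [[622.1, 243.8, 208.6], [506.0, 213.2, 208.5]]
pads -4 [[621.3, 246.7, 208.6], [505.2, 216.2, 208.5]]
15 [-0.6  0.5 -0.7  0.8  0.6 -1.3  2.2 -0.9  1.1 -0.2  0.3 -1.8 -0.3]
pose [ 5.56290e+02  2.29659e+02  1.14953e+02 -1.31300e+00 -7.80000e-02
  1.00000e-02]
in grey(start) [[-58.7, -44.2, 68.8], [-58.5, 57.5, 76.8], [35.3, -44.5, 69.7], [35.5, 57.2, 77.7], [5.4, 6.5, 73.4]]
pads -1 [[620.9, 246.9, 200.0], [505.2, 216.3, 209.4]]
pads -4 [[620.1, 249.8, 200.0], [504.5, 219.2, 209.4]]
```

```bash
python3 -c "
from st import *
snap('scene','s17.png'); st(); print(env.job_done())"
```

```text
t 30.9 pos [505.1 402.2 302.4] phi -1.3105 F [-0.7  0.9  0.4] M [-0.06  0.08  0.01] open 0.001 q [0.57 0.45 1.39 0.   1.29 1.88]
the job is handed in; nothing more can be done
None
```

View pics/s17.png

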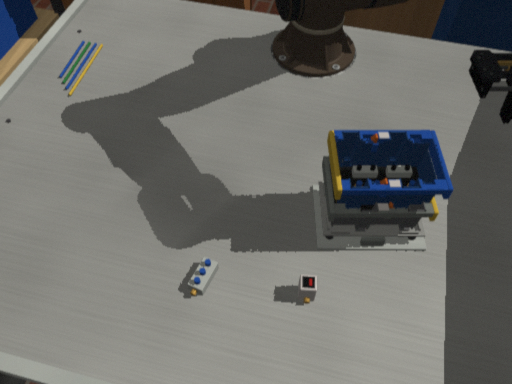

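The blue tote is stacked half round on the grey one. By my measurements it sits level and fully home under both catches. I handed the job in at 30.9 s; it reports no verdict.

**What I did:** I gripped the blue tote by its plain blue end, lifted it, turned it about 148° and lowered it over the grey tote. On the first approach the yellow end had sagged, and the front feet touched the grey rim lightly, about 7 mm off the saddles. I lifted, measured again, corrected and lowered the feet into the saddles, then released.

**Pressing:** the readings are the wrist force on the pad.

| Pad | Highest reading before the snap | Just after | Final press |
|---|---|---|---|
| Left | about 11 N | 6 N | about 13 N |
| Right | about 12 N | 1.4 N | 14 N |

**Last checks (camera fit, good to 1–2 mm):**
- **Level:** roll is 0.001 rad and pitch is -0.003 rad.
- **Centred:** the blue tote is about 1.0 mm off in x and 0.8 mm off in y.
- **Height:** its underside is about 77 mm above where the grey tote's underside was at the start. I did not measure how far the tray sank under the load. All four feet came out at the same height, matching the front feet when they already rested at home.
- **Other things:** the grey tote, manifold and switch look unmoved in the pictures, and the arm stands clear.

**What disagreed:** a one-camera fit between the two presses put the tote about 5–6 mm off centre with a 0.08 rad roll, because only one side was down. The final two-camera fit cleared that. I inferred the snaps from the force drops and the level pose, because the catch noses could not be seen directly.

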